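# Make up the large-insect and the small-insect class kits

### The job

Make up the two insect kits for the practical class from the stock in front of the shelf. The two-bay tray gets the large specimen block (long bay) and one vial (small square bay); the three-bay tray gets the small specimen block (middle bay), the folded loupe (the end bay next to it) and the other vial (the small square bay at the other end); the round disc and the petri dish belong to neither kit. Set every piece down right way up on the floor of its bay, the vials standing, and never let a vial fall over.

Things in the scene. Friction and masses are not known exactly. Their poses are not given: they have to be found in the camera images.
- block_long_mid (a point): large specimen block: clear resin block on a pale base, one big dark beetle in it, 34 (x) x 70 (y) x 22 (z) mm, 62 g; point at its centre. Take it across its 34 mm width (its x). It lies in the stock row, length pointing away from the robot. Close behind the row stands a shelf: its board starts at world x = 0.51, y -0.17 to 0.05, 0.24 to 0.27 m up, on a pedestal from x = 0.55.
- block_short_mid (a point): small specimen block: clear resin block on a pale base, two small beetles in it, 29 (x) x 44 (y) x 20 (z) mm, 30 g; point at its centre. Take it across its 29 mm width (its x). It lies in the stock row, length pointing away from the robot. A closed wooden box, 36 mm high (world x from 0.60, y -0.43 to -0.34), stands behind the trays.
- loupe_mid (a point): folded pocket loupe: two grey metal cover plates with a black-rimmed lens between them, 38 (x) x 30 (y) x 18 (z) mm, 45 g, lens does not swing; the point is its centre, 9 mm above its underside. Take it from above across its 30 mm width (its y); the fingers bear on the edges of the upper plate, 14 to 16 mm above its underside. It lies loose in the stock row.
- vial_a_mid (a point): specimen vial with black cap, standing in the stock row, 23 mm diameter, 60 mm high, 22 g; point at its centre, z up along it. Two alike: either may go to either tray. Behind the left of the row stands a lidded bin (world x from 0.45, y 0.17 to 0.49, 0.15 m high); room for the gripper's wide side is along world y.
- vial_b_mid (a point): the other specimen vial, same as the first: black cap, 23 mm diameter, 60 mm high, 22 g, point at its centre, 30 mm above its underside. The small vials in the rack far back on the right are not part of the stock.
- tray_two: two-bay kit tray, white plastic, 60 (x) x 143 (y) x 10 (z) mm, fixed. Origin under its centre on the bench; y along the row, z up. Bays are 50 mm across (x), floor 4 mm and rim 10 mm above the bench, walls 5 mm; rim cut away for fingers on both long sides of the long bay. Long bay (block): 86 mm long, centre y = -23.5 mm. Square bay (vial): 42 mm, centre y = +45.5 mm.
- tray_three: three-bay kit tray, white plastic, 60 (x) x 178 (y) x 10 (z) mm, fixed. Origin under its centre on the bench; y along the row, z up. Bays are 50 mm across (x), floor 4 mm and rim 10 mm above the bench, walls 5 mm; rim cut away for fingers except at the vial. Loupe bay: 54 mm long, centre y = -57 mm. Middle bay (block): 62 mm, y = +6 mm. Square bay (vial): 42 mm, y = +63 mm.

How it is judged:
By the outcome, as a careful person would: the job done as asked, in the order asked, and still so for the second after the job is handed in, with the robot touching nothing.
It also fails if it takes over 149 s, if anything falls off the work surface, if the arm or the gripper's body presses on something with over 40 N, if the wrist force passes 120 N, or if a joint passes its speed limit or range.

### The arm

A 7-joint arm with a two-finger parallel gripper is mounted at the origin on a cart in front of the work surface, level with it; the furniture and walls round the work are solid. World frame = base frame: x ahead of the robot, y to its left, z up, the work surface at z = 0. Lengths are in m, angles in rad, forces in N, time in s.
With the tool pointing down it reaches from about 0.4 to 0.85 m from the base axis. Payload 10.4 kg.
Tool frame: the origin (TCP) lies at the very end of the fingers, on their centre line; the grasp point (between the pads) lies 19 mm behind it; y points along the fingers, x is the direction in which the jaws open and shut, and the axes are right-handed (so a half turn about y gives the same grasp; the last joint's range is limited). The gripper opens to 87 mm and grips with 3 to 60 N. Pads are 19 mm wide; open, the fingers measure 117 mm over their backs; the gripper's body (75 mm by 190 mm) begins 51 mm behind the grasp point.
Start: joints at [1.32, 0.332, -0.065, 1.46, 0.022, 1.35, -0.088], TCP at [0.141, -0.609, 0.223] pointing down, gripper open.
Joint ranges: [-2.6, 2.6], [-0.5, 2.12], [-1.47, 1.34], [0.16, 2.42], [-1.27, 4.41], [0.06, 2.06], [-2.6, 2.6]. Speed limits (rad/s): [2.22, 2.22, 2.79, 2.79, 3.14, 3.14, 3.14].

### API

Orientations are given as a unit quaternion [x, y, z, w].
In Python, from bench import readout, vision, r gives the robot as it stands.
- The arm moves only by the tool arm_command, never from a script. Its argument "targets" is a list that holds one entry, the list of rows, each a list of 6 numbers: the shift along the tool's x, y, z in m, then the turn, a rotation vector about the tool's x, y, z in degrees. A call has 1 to 12 rows; each row shifts and turns the commanded pose from where the row before left it, along the tool's axes as they then stand; what a row does not reach is not made up. A row lasts 1/12 s, in which the tool goes at most 41.7 mm and 7.16 degrees, less where a joint would pass 70% of its speed; a pose out of reach is approached as far as the arm can. A call is refused whole if a number of a shift passes 0.0417 or a number of a turn 7.16, either way. A call with a gripper value outside its range is refused whole. "hand" is the opening, from 0 (shut) to 1 (fully open), set as the call begins (left out, the last holds). The fingers move at their own pace and stop on an object; "grip_force" is the grip in N (left out, the last holds). Time passes only in rows, so rows that do not move let the fingers close. It gives the time, the measured TCP pose, the force and the opening at its end, in the units of the state.
- readout.read_state(): the state, without advancing time (a new reading comes with each control period).
- vision.camera(name): name is "side" or "top" or "wrist"; returns a dict with "pixels" (420x560x3 uint8, blue, green, red), "fovy" (degrees; the focal length in pixels is half the picture's height over the tangent of half this angle, whatever the lens; pixels are square), "cx", "cy" (the principal point, pixels), "D" ([k1, k2, p1, p2, k3] as OpenCV has them; the pictures are not rectified), "R" (3x3) and "t" (3): a world point X has camera coordinates R X + t; the wrist camera has in their place "mount" (4x4, takes a point from camera to tool coordinates, whose origin is the TCP and whose axes are the tool frame's). Camera axes: x right, y down, z forward; pixel columns grow to the right and rows downward; lengths in m; the calibration is good to about 2 mm. A picture is of the moment at which its call begins: read the wrist's pose just before it. There is no depth.
- r.close_job(): hands the job in, once; it reports no verdict.
The state is a dict: "time": time; "joint_positions": joint angles; "joint_vel": joint speeds; "joint_torque": joint torques, N m; "ee_pos": TCP position; "eef_rot": TCP orientation; "ft_force": force on the tool from outside, world axes, zero at the start; "torque": the same for the moment, N m; "width": finger opening in m.
Only numpy, scipy, OpenCV 4.12 (cv2) and the standard library are available. Lean on these libraries where they do the work, as an engineer would, in place of code of your own. Each camera call takes 0.05 s, during which the arm holds its last target.

## Working session

There is one attempt and no reset: what is moved stays moved. The work goes in short steps, Python scripts to look and compute and a tool call to move; the robot and the scene stay as the last step left them, time stands still between calls to the robot, and variables do not carry over. Pictures are saved under pics/ and viewed, and the job is handed in when it is done.

Besides the shell and the picture viewer there is one more tool, called after "Call:" as a command line: name --argument value ..., lists and objects as JSON in quotes. arm_command: Moves the arm, as the interface text tells. Its arguments: {"type":"object","properties":{"targets":{"type":"array","items":{"type":"array","items":{"type":"array","items":{"type":"number"}}}},"hand":{"type":"number"},"grip_force":{"type":"number"}},"required":["targets"]}

```bash
ls; mkdir -p pics
python3 - <<'E'
from bench import readout, vision, r
import cv2
s=readout.read_state(); print(s)
for n in ("side","top","wrist"):
    c=vision.camera(n); cv2.imwrite(f"pics/{n}0.png",c["pixels"]); print(n,{k:v for k,v in c.items() if k!="pixels"})
E
```

```text
pics
{'time': 0.0, 'joint_positions': array([ 1.32038272,  0.33282233, -0.06467321,  1.46091163,  0.02160953,
        1.34990655, -0.08847818]), 'joint_vel': array([ 0.00173824,  0.00055554,  0.00073438, -0.00016866, -0.00173221,
        0.00016272, -0.00010987]), 'joint_torque': array([-1.02167214e-03, -6.23262763e+01,  2.41474441e-02, -3.89897668e+01,
       -6.12262893e-02,  3.97882273e-02,  1.57075187e-04]), 'ee_pos': array([ 0.14104639, -0.60849237,  0.22179899]), 'eef_rot': array([-0.55331974,  0.44031566, -0.43953264,  0.55386862]), 'ft_force': array([-0.17067756, -0.04681789, -0.27852143]), 'torque': array([-0.02006214, -0.03500447,  0.06330211]), 'width': 0.08715203479501644}
side {'fovy': 47.79610534938256, 'cx': 282.467285041195, 'cy': 206.2200130281575, 'D': array([-0.02073138,  0.        ,  0.        ,  0.        ,  0.        ]), 'R': array([[-0.94398754, -0.32984953, -0.00931692],
       [-0.14621831,  0.44343613, -0.88429894],
       [ 0.29581704, -0.83340488, -0.46682822]]), 't': array([0.41276183, 0.13885086, 0.88575977])}
top {'fovy': 51.216746098455104, 'cx': 273.15430745752343, 'cy': 210.03216536056726, 'D': array([-0.13707804,  0.        ,  0.        ,  0.        ,  0.        ]), 'R': array([[-0.02498802, -0.99963015,  0.01073151],
       [-0.98928683,  0.02318214, -0.1441324 ],
       [ 0.14383031, -0.01421813, -0.98950022]]), 't': array([-0.01954284,  0.4524448 ,  0.94321665])}
wrist {'fovy': 63.76496861154884, 'cx': 277.36344263501286, 'cy': 204.56556230141004, 'D': array([-0.05138636,  0.        ,  0.        ,  0.        ,  0.        ]), 'mount': array([[ 9.99999914e-01,  2.78383464e-04,  3.06262569e-04,
         8.99785904e-04],
       [-2.18359391e-04, -2.73741125e-01,  9.61803384e-01,
        -1.62406217e-01],
       [ 3.51586818e-04, -9.61803368e-01, -2.73741041e-01,
         7.53173069e-02],
       [ 0.00000000e+00,  0.00000000e+00,  0.00000000e+00,
         1.00000000e+00]])}
```

View pics/side0.png

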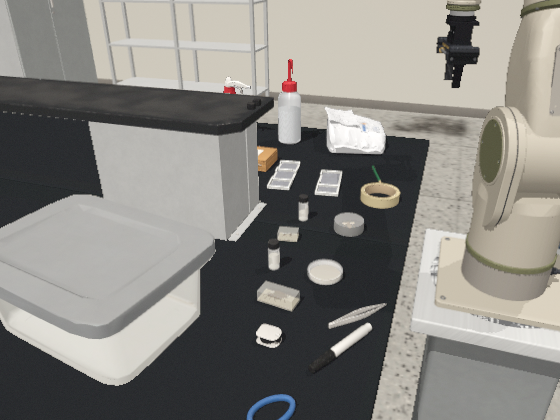

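View pics/top0.png

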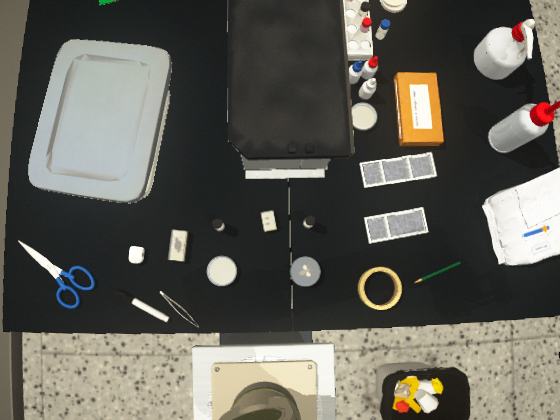

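View pics/wrist0.png

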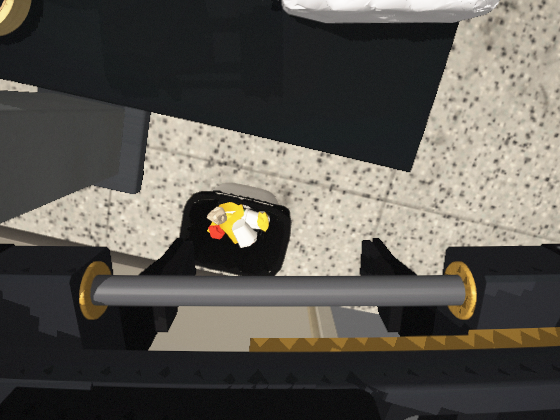

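Run:
```python
import cv2
t=cv2.imread("pics/top0.png")
cv2.imwrite("pics/t_tr.png",cv2.resize(t[140:260,340:460],(720,720),interpolation=cv2.INTER_CUBIC)[:600])
cv2.imwrite("pics/t_st.png",cv2.resize(t[200:290,120:330],(798,342),interpolation=cv2.INTER_CUBIC))
s=cv2.imread("pics/side0.png")
cv2.imwrite("pics/s_st.png",cv2.resize(s[150:360,230:410],(600,700)[::1],interpolation=cv2.INTER_CUBIC)[:600])
```

```text
(no output)
```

View pics/t_tr.png

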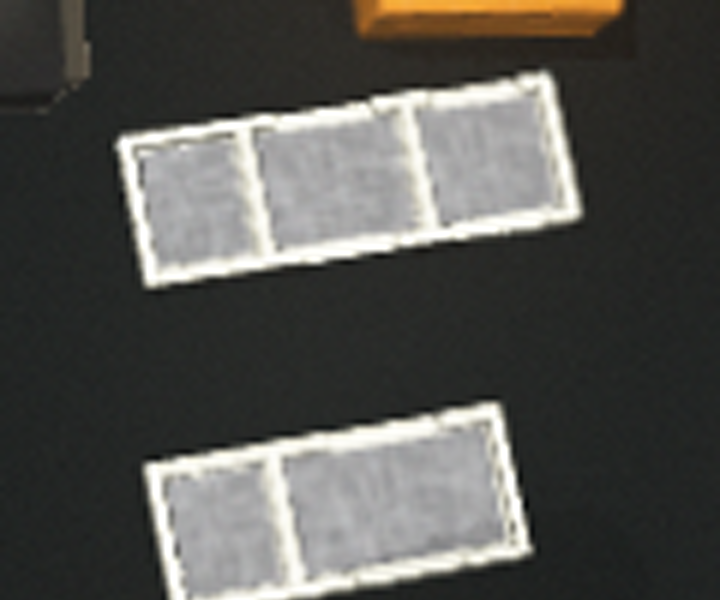

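View pics/t_st.png

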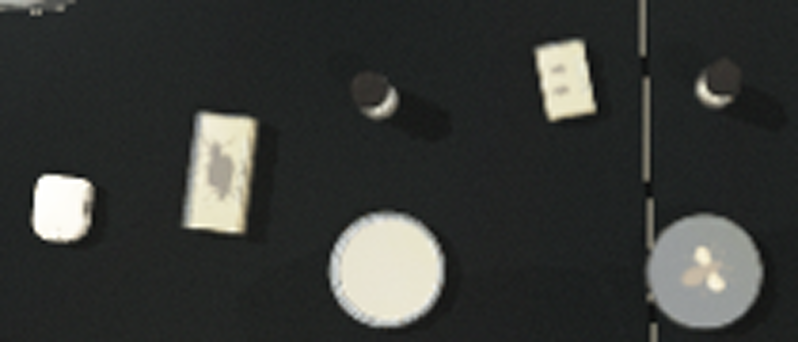

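View pics/s_st.png

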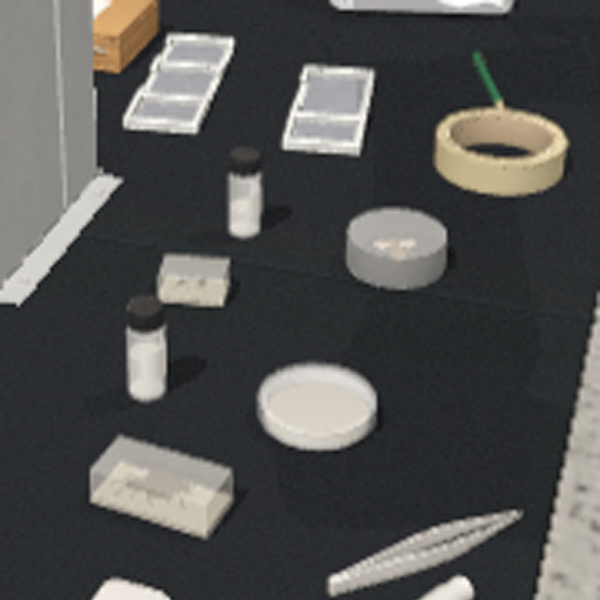

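```bash
cat > h.py <<'E'
import numpy as np, cv2
from scipy.spatial.transform import Rotation as Ro
def K(c):
    h=c["pixels"].shape[0]; f=h/2/np.tan(np.radians(c["fovy"]/2)); return np.array([[f,0,c["cx"]],[0,f,c["cy"]],[0,0,1.]])
def ext(c,s=None):  # camera->world R, position
    if "R" in c: return c["R"].T, -c["R"].T@c["t"]
    M=c["mount"]; Rt=Ro.from_quat(s["eef_rot"]).as_matrix()
    return Rt@M[:3,:3], Rt@M[:3,3]+s["ee_pos"]
def ray(c,uv,z,s=None):
    uv=np.asarray(uv,float).reshape(-1,1,2); d=cv2.undistortPoints(uv,K(c),c["D"]).reshape(-1,2)
    Rw,p=ext(c,s); d=np.c_[d,np.ones(len(d))]@Rw.T
    return p+d*((z-p[2])/d[:,2])[:,None]
def proj(c,X,s=None):
    Rw,p=ext(c,s); X=(np.asarray(X,float).reshape(-1,3)-p)@Rw
    return cv2.projectPoints(X,np.zeros(3),np.zeros(3),K(c),c["D"])[0].reshape(-1,2)
def rect(P): # world xy points -> centre, sides, angle of long side vs world y (deg, + = ccw)
    (c,(w,h),a)=cv2.minAreaRect((np.asarray(P)[:,:2]*1000).astype(np.float32)); 
    if h>w: w,h,a=h,w,a+90
    a=(a-90+90)%180-90
    return np.round(c,1),round(w,1),round(h,1),round(a,1)
def blobs(img,box,thr=90,amin=20):
    x0,y0,x1,y1=box; g=cv2.cvtColor(img,cv2.COLOR_BGR2GRAY); m=np.zeros_like(g); m[y0:y1,x0:x1]=(g[y0:y1,x0:x1]>thr)*255
    cs,_=cv2.findContours(m,cv2.RETR_EXTERNAL,cv2.CHAIN_APPROX_NONE); return [k.reshape(-1,2) for k in cs if cv2.contourArea(k)>amin]
E
python3 - <<'E'
from h import *
from bench import vision
c=vision.camera("top"); print(ext(c)[1])
for nm,box,z in [("tray3",(355,145,445,190),.01),("tray2",(355,200,440,250),.01),("loupe",(120,240,155,270),.016),("long",(160,225,195,268),.022),("short",(255,205,283,238),.02),("vA",(208,215,230,236),.0),("vB",(300,212,320,234),0.),("dish",(200,252,245,292),.015),("disc",(289,252,325,292),.015)]:
    for th in ((70,120) if 'tray' not in nm else (110,150)):
        for k in blobs(c["pixels"],box,th): print(nm,th,k.min(0),k.max(0),rect(ray(c,k,z)))
E
```

```text
[ 0.3114462  -0.01661348  0.99873476]
tray3 110 [359 152] [436 187] (array([ 545. , -327.1]), 180.4, 62.4, 7.9)
tray3 150 [359 152] [436 187] (array([ 545.2, -326.9]), 179.7, 60.9, 8.0)
tray2 110 [364 207] [428 243] (array([ 414.5, -312.8]), 144.3, 61.9, 8.4)
tray2 150 [364 207] [428 243] (array([ 414.8, -312.7]), 143.6, 61.2, 8.7)
loupe 70 [128 246] [144 263] (array([360. , 281.8]), 38.4, 36.9, 89.0)
loupe 120 [128 246] [143 263] (array([360.1, 282.8]), 38.4, 34.8, 89.0)
long 70 [168 229] [187 261] (array([379.4, 185.6]), 70.2, 38.5, 82.7)
long 120 [169 230] [186 260] (array([379.6, 185.4]), 67.6, 35.4, 83.8)
short 70 [261 210] [276 231] (array([430.5, -18.7]), 46.2, 30.0, -80.2)
short 120 [261 211] [276 231] (array([430., -19.]), 43.7, 29.1, -80.9)
vA 70 [215 223] [224 230] (array([418.5,  90.9]), 22.8, 12.2, 38.9)
vB 70 [303 219] [312 227] (array([ 421.4, -107.1]), 23.1, 14.1, -42.4)
dish 70 [206 256] [236 285] (array([320.9,  89.1]), 67.2, 64.5, -1.1)
dish 120 [207 256] [236 285] (array([320.9,  88. ]), 65.0, 64.5, -1.1)
disc 70 [290 252] [320 286] (array([319.7, -98.6]), 75.6, 67.2, 88.3)
disc 120 [291 257] [319 285] (array([315.3, -98.5]), 62.7, 62.3, -1.7)
```

Run:
```python
from h import *
from bench import vision, readout
s=readout.read_state(); M=Ro.from_quat(s["eef_rot"]).as_matrix(); print(M.round(3))
for i in (0,2): print("xyz"[i],np.degrees(np.arctan2(M[1,i],M[0,i])))
print("az",np.degrees(np.arctan2(-.609,.141)))
c=vision.camera("side"); print(proj(c,[s["ee_pos"],s["ee_pos"]-M[:,1]*.162+M[:,2]*.075]))
cv2.imwrite("pics/grip.png",cv2.resize(c["pixels"][0:110,400:530],None,fx=5,fy=5,interpolation=cv2.INTER_CUBIC))
```

```text
[[ 0.226 -0.     0.974]
 [-0.974  0.001  0.226]
 [-0.001 -1.    -0.   ]]
x -76.94598336296004
z 13.054018040538454
az -76.96416322993372
[[452.04926498  82.80659165]
 [432.57950615  21.63930245]]
```

View pics/grip.png

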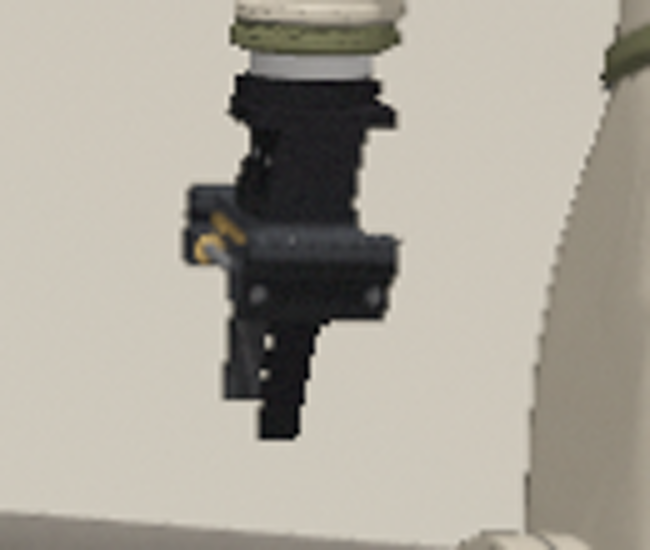

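```bash
cat >> h.py <<'E'
def plan(x,y,z,yaw,pr=True):
    """print tool-axis deltas (mm) from now to the world target, and the turn (deg about tool y, in place, AFTER shifting)"""
    from bench import readout
    s=readout.read_state(); M=Ro.from_quat(s["eef_rot"]).as_matrix()
    d=M.T@(np.array([x,y,z])-s["ee_pos"])*1000
    cy=np.degrees(np.arctan2(M[1,0],M[0,0])); dy=(yaw-cy+180)%360-180
    Mt=np.array([[np.cos(np.radians(yaw)),0,-np.sin(np.radians(yaw))],[np.sin(np.radians(yaw)),0,np.cos(np.radians(yaw))],[0,-1,0]])
    d2=Mt.T@(np.array([x,y,z])-s["ee_pos"])*1000
    print("t%.1f"%s["time"],"pos",s["ee_pos"].round(4),"yaw %.1f"%cy,"w %.4f"%s["width"],"F",s["ft_force"].round(1),"q",s["joint_positions"].round(2))
    print("  shift-first tool d mm",d.round(1)," turn y %.1f"%-dy, "| turn-first d",d2.round(1), "tilt", (M[2]).round(3))
E
python3 - <<'E'
from h import *
plan(.40,-.36,.22,83)
E
```

```text
t0.2 pos [ 0.1411 -0.6087  0.2222] yaw -76.9 w 0.0874 F [-0.4  0.6 -0.5] q [ 1.32  0.33 -0.06  1.46  0.02  1.35 -0.09]
  shift-first tool d mm [-183.8    2.3  308.3]  turn y -159.9 | turn-first d [ 278.4    2.2 -226.6] tilt [-0.001 -1.     0.   ]
```

Call:
arm_command --targets '[[[-0.01, 0, 0.017, 0, 0, 0], [-0.018, 0, 0.031, 0, 0, 0], [-0.02, 0, 0.033, 0, 0, 0], [-0.02, 0, 0.033, 0, 0, 0], [-0.02, 0, 0.033, 0, 0, 0], [-0.02, 0, 0.033, 0, 0, 0], [-0.02, 0, 0.033, 0, 0, 0], [-0.02, 0, 0.033, 0, 0, 0], [-0.02, 0, 0.033, 0, 0, 0], [-0.01, 0, 0.018, 0, 0, 0], [-0.005, 0, 0.01, 0, -5, 0], [0, 0, 0, 0, -7, 0]]]' --hand 1

```text
time: 1.25
ee_pos: [0.4016, -0.3584, 0.2226]
eef_rot: [-0.598, 0.377, -0.377, 0.598]
ft_force: [0.4, 0.8, 0.2]
width: 0.0871
```

Call:
arm_command --targets '[[[0, 0, 0, 0, -7, 0], [0, 0, 0, 0, -7, 0], [0, 0, 0, 0, -7, 0], [0, 0, 0, 0, -7, 0], [0, 0, 0, 0, -7, 0], [0, 0, 0, 0, -7, 0], [0, 0, 0, 0, -7, 0], [0, 0, 0, 0, -7, 0], [0, 0, 0, 0, -7, 0], [0, 0, 0, 0, -7, 0], [0, 0, 0, 0, -7, 0], [0, 0, 0, 0, -7, 0]]]'

```text
time: 2.25
ee_pos: [0.3989, -0.3612, 0.2225]
eef_rot: [0.697, 0.119, -0.119, -0.697]
ft_force: [-0.2, -0.8, -0.4]
width: 0.0874
```

Call:
arm_command --targets '[[[0, 0, 0, 0, -7, 0], [0, 0, 0, 0, -7, 0], [0, 0, 0, 0, -7, 0], [0, 0, 0, 0, -7, 0], [0, 0, 0, 0, -7, 0], [0, 0, 0, 0, -7, 0], [0, 0, 0, 0, -7, 0], [0, 0, 0, 0, -7, 0], [0, 0, 0, 0, -7, 0]]]'

```text
time: 3.0
ee_pos: [0.3988, -0.3612, 0.2225]
eef_rot: [-0.532, -0.466, 0.466, 0.532]
ft_force: [0.4, -0.1, 0.7]
width: 0.0876
```

Run:
```python
from h import *
plan(.40,.0,.22,83)
plan(.38,.187,.22,83)
```

```text
t3.0 pos [ 0.3988 -0.3612  0.2225] yaw 82.4 w 0.0876 F [ 0.4 -0.1  0.7] q [ 1.13  0.18 -0.53  1.67  0.09  1.32  2.02]
  shift-first tool d mm [358.2   2.5  46.6]  turn y -0.6 | turn-first d [358.7   2.5  42.9] tilt [-0. -1.  0.]
t3.0 pos [ 0.3988 -0.3612  0.2225] yaw 82.4 w 0.0876 F [ 0.4 -0.1  0.7] q [ 1.13  0.18 -0.53  1.67  0.09  1.32  2.02]
  shift-first tool d mm [540.9   2.5  91.2]  turn y -0.6 | turn-first d [541.9   2.5  85.5] tilt [-0. -1.  0.]
```

Call:
arm_command --targets '[[[0.02, 0, 0.003, 0, 0, 0], [0.036, 0, 0.005, 0, 0, 0], [0.04, 0, 0.005, 0, 0, 0], [0.04, 0, 0.005, 0, 0, 0], [0.04, 0, 0.005, 0, 0, 0], [0.04, 0, 0.005, 0, 0, 0], [0.04, 0, 0.005, 0, 0, 0], [0.04, 0, 0.005, 0, 0, 0], [0.04, 0, 0.005, 0, 0, 0], [0.04, 0, 0.006, 0, 0, 0], [0.04, 0, 0.007, 0, 0, 0], [0.04, 0, 0.008, 0, 0, 0]]]'

```text
time: 4.0
ee_pos: [0.3981, 0.1011, 0.2226]
eef_rot: [0.534, 0.464, -0.464, -0.533]
ft_force: [0.8, 0.2, 0.0]
width: 0.087
```

Call:
arm_command --targets '[[[0.035, 0, 0.012, 0, 0, 0], [0.025, 0, 0.01, 0, 0, 0], [0.015, 0, 0.005, 0, 0, 0], [0, 0, 0, 0, 0, 0]]]'

```text
time: 4.33
ee_pos: [0.3812, 0.1808, 0.2228]
eef_rot: [0.532, 0.466, -0.465, -0.532]
ft_force: [-0.1, -1.0, -0.2]
width: 0.0868
```

Run:
```python
from h import *
from bench import vision, readout
plan(.38,.1876,.22,83)
s=readout.read_state(); c=vision.camera("wrist"); cv2.imwrite("pics/w1.png",c["pixels"])
t=vision.camera("top"); cv2.imwrite("pics/t1.png",t["pixels"])
```

```text
t4.3 pos [0.3812 0.1808 0.2228] yaw 82.4 w 0.0868 F [-0.1 -1.  -0.2] q [ 0.76 -0.17 -1.17  1.91 -0.17  1.3   1.08]
  shift-first tool d mm [6.6 2.8 2.1]  turn y -0.6 | turn-first d [6.6 2.8 2. ] tilt [-0.    -1.    -0.001]
```

View pics/w1.png

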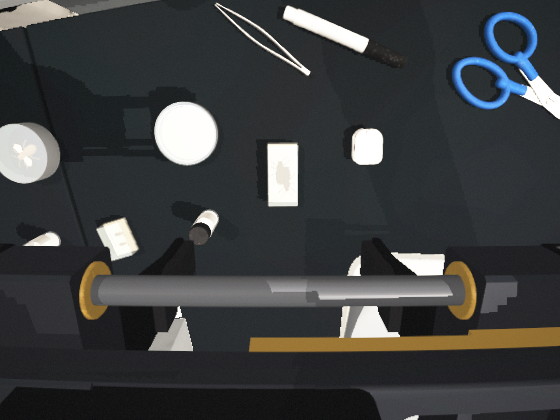

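Run:
```python
from h import *
from bench import vision, readout
s=readout.read_state(); c=vision.camera("wrist"); print(ext(c,s)[1])
for nm,box,z in [("loupe",(345,120,390,170),.016),("long",(260,135,305,215),.022),("long z0",(260,135,305,215),.0),("short",(90,212,140,258),.02),("dish",(150,95,225,170),.01)]:
    for th in (90,150):
        for k in blobs(c["pixels"],box,th): print(nm,th,k.min(0),k.max(0),rect(ray(c,k,z,s)))
g=vision.camera("wrist")["pixels"]
cv2.imwrite("pics/w1z.png",cv2.resize(g[110:260,90:400],None,fx=2.5,fy=2.5,interpolation=cv2.INTER_CUBIC))
```

```text
[0.30900083 0.18675436 0.38489319]
loupe 90 [355 126] [386 163] (array([358.9, 281.6]), 40.2, 33.9, 85.5)
loupe 150 [355 127] [385 162] (array([359.1, 281.2]), 38.8, 33.1, 85.5)
long 90 [270 141] [301 205] (array([377.4, 186. ]), 70.7, 33.5, 83.2)
long 150 [271 142] [301 204] (array([377.2, 186.1]), 68.5, 32.3, 82.1)
long z0 90 [270 141] [301 205] (array([381.5, 185.9]), 75.0, 35.5, 83.2)
long z0 150 [271 142] [301 204] (array([381.4, 186.1]), 72.7, 34.3, 82.1)
short 90 [ 99 217] [139 257] (array([427.6, -15.4]), 46.7, 39.4, -80.6)
short 150 [100 218] [139 257] (array([427.6, -15.8]), 45.8, 38.0, -80.7)
dish 90 [157 101] [220 164] (array([320.1,  86.4]), 69.9, 68.0, -8.4)
dish 150 [157 101] [220 163] (array([319.4,  86. ]), 68.5, 67.5, 35.5)
```

View pics/w1z.png

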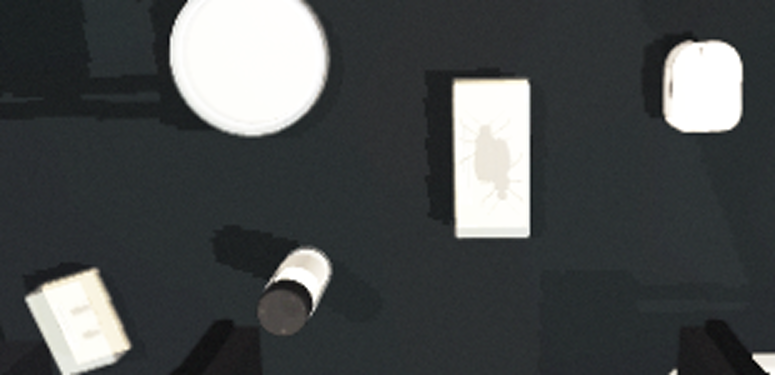

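Run:
```python
from h import *
plan(.379,.187,.005,83)
```

```text
t4.5 pos [0.3825 0.1761 0.2224] yaw 82.0 w 0.0871 F [ 0.5 -1.2 -0.1] q [ 0.76 -0.17 -1.16  1.91 -0.16  1.3   1.08]
  shift-first tool d mm [ 10.4 217.4   4.9]  turn y -1.0 | turn-first d [ 10.4 217.4   4.8] tilt [-0. -1.  0.]
```

Call:
arm_command --targets '[[[0.01, 0.01, 0.005, 0, -1, 0], [0, 0.03, 0, 0, 0, 0], [0, 0.04, 0, 0, 0, 0], [0, 0.04, 0, 0, 0, 0], [0, 0.04, 0, 0, 0, 0], [0, 0.02, 0, 0, 0, 0], [0, 0.01, 0, 0, 0, 0], [0, 0, 0, 0, 0, 0], [0, 0, 0, 0, 0, 0]]]'

```text
time: 5.28
ee_pos: [0.3787, 0.1868, 0.0351]
eef_rot: [-0.529, -0.468, 0.469, 0.53]
ft_force: [-0.0, -0.2, 1.8]
width: 0.0871
```

Run:
```python
from h import *
plan(.379,.187,.004,83)
```

```text
t5.3 pos [0.3787 0.1868 0.0351] yaw 83.0 w 0.0871 F [-0.  -0.2  1.8] q [ 0.55  0.31 -1.2   2.12  0.36  0.94  0.6 ]
  shift-first tool d mm [ 0.2 31.1 -0.4]  turn y -0.0 | turn-first d [ 0.2 31.1 -0.3] tilt [-0.001 -1.     0.002]
```

Aligned; last 31 mm, then grip.

Call:
arm_command --targets '[[[0, 0.015, 0, 0, 0, 0], [0, 0.01, 0, 0, 0, 0], [0, 0.006, 0, 0, 0, 0], [0, 0, 0, 0, 0, 0]]]'

```text
time: 5.62
ee_pos: [0.3791, 0.1868, 0.0045]
eef_rot: [0.53, 0.468, -0.469, -0.529]
ft_force: [0.1, -0.7, 0.4]
width: 0.0873
```

Call:
arm_command --targets '[[[0, 0, 0, 0, 0, 0], [0, 0, 0, 0, 0, 0], [0, 0, 0, 0, 0, 0], [0, 0, 0, 0, 0, 0], [0, 0, 0, 0, 0, 0], [0, 0, 0, 0, 0, 0], [0, 0, 0, 0, 0, 0], [0, 0, 0, 0, 0, 0]]]' --hand 0 --grip_force 20

```text
time: 6.28
ee_pos: [0.3788, 0.1873, 0.0044]
eef_rot: [0.53, 0.468, -0.469, -0.529]
ft_force: [0.6, 0.0, -0.4]
width: 0.0416
```

Run:
```python
from h import *
plan(.40,-.30,.13,83)
```

```text
t6.3 pos [0.3788 0.1873 0.0044] yaw 83.0 w 0.0416 F [ 0.6  0.  -0.4] q [ 0.48  0.38 -1.13  2.14  0.45  0.88  0.53]
  shift-first tool d mm [-481.2 -125.3  -80.3]  turn y 0.0 | turn-first d [-481.1 -125.6  -80.5] tilt [-0.001 -1.     0.   ]
```

Still closing (slow fingers: about 45 mm in 0.67 s).

Call:
arm_command --targets '[[[0, 0, 0, 0, 0, 0], [0, 0, 0, 0, 0, 0], [0, 0, 0, 0, 0, 0], [0, 0, 0, 0, 0, 0]]]'

```text
time: 6.62
ee_pos: [0.3788, 0.1874, 0.0044]
eef_rot: [0.53, 0.468, -0.469, -0.529]
ft_force: [-0.7, 0.6, 1.1]
width: 0.0338
```

Call:
arm_command --targets '[[[0, -0.01, 0, 0, 0, 0], [0, -0.025, 0, 0, 0, 0], [0, -0.03, 0, 0, 0, 0], [0, -0.03, 0, 0, 0, 0], [0, -0.02, 0, 0, 0, 0], [0, -0.01, 0, 0, 0, 0]]]'

```text
time: 7.12
ee_pos: [0.3796, 0.1882, 0.1314]
eef_rot: [0.53, 0.469, -0.468, -0.529]
ft_force: [-0.3, 0.1, -0.9]
width: 0.0335
```

Run:
```python
from h import *
plan(.40,-.30,.13,83)
```

```text
t7.1 pos [0.3796 0.1882 0.1314] yaw 83.1 w 0.0335 F [-0.3  0.1 -0.9] q [ 0.82  0.06 -1.38  2.03  0.07  1.1   0.86]
  shift-first tool d mm [-482.2    1.7  -79.3]  turn y 0.1 | turn-first d [-482.1    1.4  -79.8] tilt [-0.    -1.    -0.002]
```

Call:
arm_command --targets '[[[-0.02, 0, -0.006, 0, 0, 0], [-0.036, 0, -0.01, 0, 0, 0], [-0.039, 0, -0.01, 0, 0, 0], [-0.039, 0, -0.008, 0, 0, 0], [-0.04, 0, -0.006, 0, 0, 0], [-0.04, 0, -0.006, 0, 0, 0], [-0.04, 0, -0.006, 0, 0, 0], [-0.04, 0, -0.006, 0, 0, 0], [-0.04, 0, -0.006, 0, 0, 0], [-0.04, 0, -0.006, 0, 0, 0], [-0.04, 0, -0.005, 0, 0, 0], [-0.036, 0, -0.005, 0, 0, 0]]]'

```text
time: 8.12
ee_pos: [0.4028, -0.2716, 0.1293]
eef_rot: [0.53, 0.468, -0.469, -0.53]
ft_force: [0.4, 0.1, 0.1]
width: 0.0339
```

Run:
```python
from h import *
from bench import vision
a=np.radians(8.3)
plan(.40,-.30,.13,83)
for n,o,yy in (("2long",(414.8,-312.8),-23.5),("2vial",(414.8,-312.8),45.5),("3loupe",(545.2,-327),-57),("3mid",(545.2,-327),6),("3vial",(545.2,-327),63)):
    print(n,np.array(o)+yy*np.array([-np.sin(a),np.cos(a)]))
```

```text
t8.1 pos [ 0.4028 -0.2716  0.1293] yaw 83.0 w 0.0339 F [0.4 0.1 0.1] q [ 1.28  0.19 -0.85  1.9   0.16  1.12  1.82]
  shift-first tool d mm [-28.6  -0.7  -0.7]  turn y -0.0 | turn-first d [-28.6  -0.7  -0.7] tilt [-0.001 -1.     0.001]
2long [ 418.19237072 -336.05385604]
2vial [ 408.23179285 -267.7765766 ]
3loupe [ 553.42830346 -383.40296998]
3mid [ 544.33386279 -321.06284527]
3vial [ 536.10555934 -264.65987529]
```

Call:
arm_command --targets '[[[-0.025, 0, 0, 0, 4, 0], [-0.015, 0, 0, 0, 7, 0], [0, 0, 0, 0, 7, 0], [0, 0, 0, 0, 7, 0], [0, 0, 0, 0, 7, 0], [0, 0, 0, 0, 7, 0], [0, 0, 0, 0, 7, 0], [0, 0, 0, 0, 7, 0], [0, 0, 0, 0, 7, 0], [0, 0, 0, 0, 7, 0], [0, 0, 0, 0, 7, 0], [0, 0, 0, 0, 1, 0]]]'

```text
time: 9.12
ee_pos: [0.3976, -0.3083, 0.1295]
eef_rot: [0.706, 0.047, -0.048, -0.705]
ft_force: [-0.1, -0.1, -0.4]
width: 0.0339
```

Run:
```python
from h import *
from bench import vision,readout
plan(.418,-.336,.012,8.3)
s=readout.read_state(); c=vision.camera("wrist"); cv2.imwrite("pics/w2.png",c["pixels"])
```

```text
t9.1 pos [ 0.3976 -0.3083  0.1295] yaw 7.7 w 0.0339 F [-0.1 -0.1 -0.4] q [ 1.17  0.2  -0.66  1.87  0.14  1.12  0.6 ]
  shift-first tool d mm [ 16.6 117.5 -30.1]  turn y -0.6 | turn-first d [ 16.2 117.5 -30.4] tilt [-0. -1. -0.]
```

View pics/w2.png

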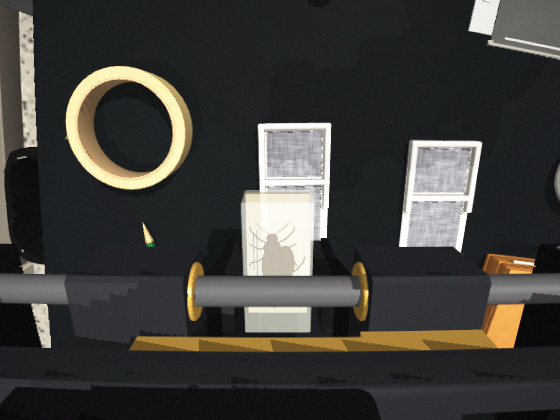

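Run:
```python
from h import *
from bench import vision,readout
s=readout.read_state(); c=vision.camera("wrist")
a=np.radians(8.3)
def tw(o,x,y): return np.array(o)+x*np.array([np.cos(a),np.sin(a)])+y*np.array([-np.sin(a),np.cos(a)])
P=ray(c,[[259,124],[330,124],[409,141],[481,142]],.01,s)*1000
print(P.round(1))
print(tw((414.8,-312.8),-30,71.5),tw((414.8,-312.8),30,71.5),tw((545.2,-327),-30,89),tw((545.2,-327),30,89))
plan(.418,-.336,.012,8.3)
```

```text
[[ 374.5 -248.9   10. ]
 [ 431.9 -240.7   10. ]
 [ 499.5 -244.7   10. ]
 [ 560.8 -236.3   10. ]]
[ 374.79275796 -246.37959211] [ 434.1643053  -237.71822005] [ 502.66652444 -243.2628908 ] [ 562.03807178 -234.60151874]
t9.2 pos [ 0.3976 -0.3083  0.1295] yaw 8.2 w 0.0341 F [ 0.2 -0.3 -1.2] q [ 1.17  0.2  -0.66  1.87  0.14  1.12  0.6 ]
  shift-first tool d mm [ 16.3 117.6 -30.2]  turn y -0.1 | turn-first d [ 16.2 117.5 -30.3] tilt [-0. -1. -0.]
```

Call:
arm_command --targets '[[[0.008, 0, -0.015, 0, 0, 0], [0.007, 0.005, -0.016, 0, 0, 0], [0, 0.02, 0, 0, 0, 0], [0, 0.03, 0, 0, 0, 0], [0, 0.025, 0, 0, 0, 0], [0, 0.015, 0, 0, 0, 0], [0, 0.008, 0, 0, 0, 0], [0, 0, 0, 0, 0, 0]]]'

```text
time: 9.88
ee_pos: [0.4159, -0.3364, 0.0251]
eef_rot: [-0.705, -0.05, 0.051, 0.706]
ft_force: [-0.9, -0.1, -0.5]
width: 0.0335
```

Run:
```python
from h import *
from bench import vision
plan(.417,-.337,.009,8.3)
c=vision.camera("side"); cv2.imwrite("pics/s3.png",cv2.resize(c["pixels"][100:240,220:420],None,fx=3.5,fy=3.5,interpolation=cv2.INTER_CUBIC))
```

```text
t9.9 pos [ 0.4159 -0.3364  0.0251] yaw 8.2 w 0.0335 F [-0.9 -0.1 -0.5] q [ 1.11  0.41 -0.6   1.87  0.28  0.95  0.52]
  shift-first tool d mm [ 1.  16.1 -0.7]  turn y -0.1 | turn-first d [ 1.  16.1 -0.7] tilt [-0.002 -1.     0.002]
```

View pics/s3.png

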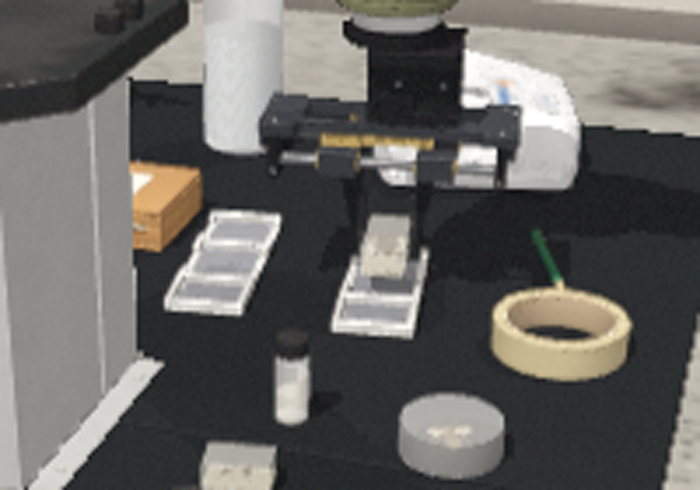

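Block hangs level over the long bay. Lower and release.

Call:
arm_command --targets '[[[0.001, 0.008, 0, 0, 0, 0], [0, 0.005, 0, 0, 0, 0], [0, 0.003, 0, 0, 0, 0], [0, 0, 0, 0, 0, 0]]]'

```text
time: 10.27
ee_pos: [0.4176, -0.3369, 0.0104]
eef_rot: [0.706, 0.049, -0.05, -0.705]
ft_force: [-0.1, -0.9, -0.2]
width: 0.0335
```

Call:
arm_command --targets '[[[0, 0, 0, 0, 0, 0], [0, 0, 0, 0, 0, 0], [0, 0, 0, 0, 0, 0], [0, 0, 0, 0, 0, 0]]]' --hand 0.7

```text
time: 10.6
ee_pos: [0.418, -0.3372, 0.011]
eef_rot: [0.706, 0.05, -0.049, -0.705]
ft_force: [0.2, 0.3, -1.3]
width: 0.0528
```

Run:
```python
from h import *
plan(.40,-.30,.15,98)
```

```text
t10.6 pos [ 0.418  -0.3372  0.011 ] yaw 8.0 w 0.0528 F [ 0.2  0.3 -1.3] q [ 1.1   0.43 -0.59  1.88  0.3   0.92  0.5 ]
  shift-first tool d mm [ -12.6 -139.    39.2]  turn y -90.0 | turn-first d [  39.3 -139.    12.6] tilt [ 0.    -1.    -0.001]
```

Call:
arm_command --targets '[[[0, -0.01, 0, 0, 0, 0], [0, -0.025, 0, 0, 0, 0], [0, -0.035, 0, 0, 0, 0], [0, -0.035, 0, 0, -4, 0], [0, -0.025, 0, 0, -7, 0], [0, -0.01, 0, 0, -7, 0], [0, 0, 0, 0, -7, 0], [0, 0, 0, 0, -7, 0], [0, 0, 0, 0, -7, 0], [0, 0, 0, 0, -7, 0], [0, 0, 0, 0, -7, 0], [0, 0, 0, 0, -7, 0]]]' --hand 1

```text
time: 11.6
ee_pos: [0.4179, -0.3369, 0.1516]
eef_rot: [0.585, 0.397, -0.398, -0.584]
ft_force: [-0.6, 0.6, -0.1]
width: 0.087
```

Call:
arm_command --targets '[[[0, 0, 0, 0, -7, 0], [0, 0, 0, 0, -7, 0], [0, 0, 0, 0, -7, 0], [0, 0, 0, 0, -4, 0]]]'

```text
time: 11.93
ee_pos: [0.4179, -0.3369, 0.1516]
eef_rot: [-0.485, -0.514, 0.515, 0.484]
ft_force: [0.2, 0.1, -1.3]
width: 0.0871
```

Run:
```python
from h import *
from bench import vision,readout
plan(.40,-.16,.15,90)
s=readout.read_state(); c=vision.camera("wrist"); cv2.imwrite("pics/w4.png",c["pixels"])
t=vision.camera("top"); cv2.imwrite("pics/t4.png",cv2.resize(t["pixels"][130:300,200:460],None,fx=3,fy=3,interpolation=cv2.INTER_CUBIC))
```

```text
t11.9 pos [ 0.4179 -0.3369  0.1516] yaw 93.4 w 0.0871 F [ 0.2  0.1 -1.3] q [ 1.34  0.3  -0.87  1.75  0.25  1.2   2.04]
  shift-first tool d mm [177.7   1.4   7.2]  turn y 3.4 | turn-first d [176.9   1.6  17.9] tilt [-0.001 -1.    -0.   ]
```

View pics/w4.png

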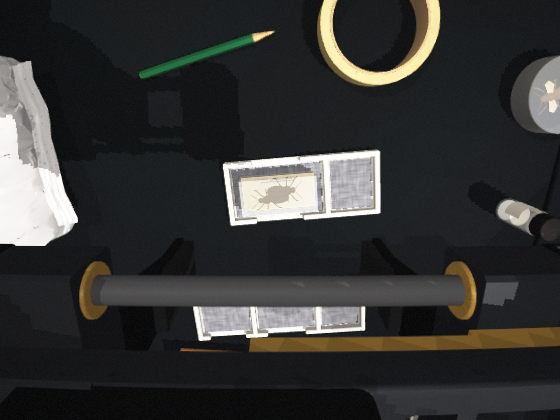

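View pics/t4.png

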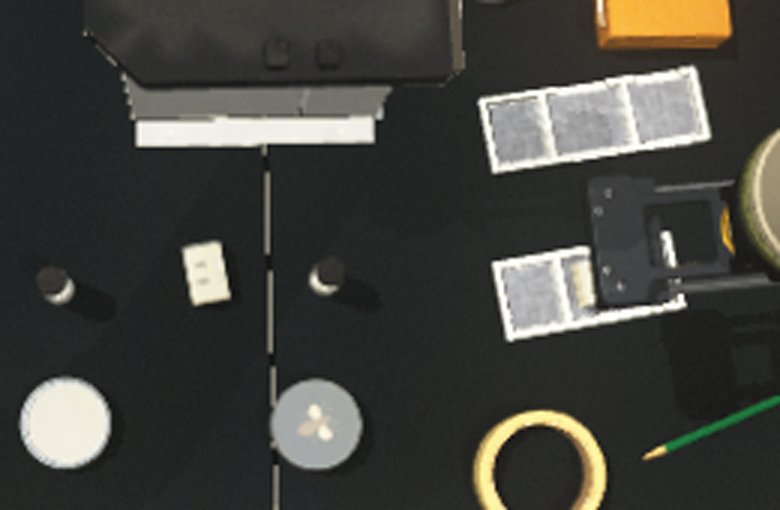

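Run:
```python
from h import *
from bench import vision
c=vision.camera("side"); C=ext(c)[1]; g=cv2.cvtColor(c["pixels"],cv2.COLOR_BGR2GRAY)
t=vision.camera("top")
for n,b in (("B",(294,195,314,228)),("A",(263,240,286,277))):
    k=max(blobs(c["pixels"],b,60),key=len); lo=k[:,1].max(); w=k[k[:,1]>lo-8]
    u=(w[:,0].min()+w[:,0].max()+0.0)/2+.5; P=ray(c,[[u,lo+1]],0)[0]; d=P[:2]-C[:2]; d/=np.linalg.norm(d)
    print(n,k.min(0),k.max(0),"base centre",(P[:2]+.0115*d).round(4))
for n,b in (("A",(208,215,230,236)),("B",(300,212,320,234))):
    k=max(blobs(t["pixels"],b,60),key=len); print(n,k.min(0),k.max(0),ray(t,[[ (k[:,0].min()+k[:,0].max())/2,k[:,1].max()+.5]],.0))
```

```text
B [298 201] [308 221] base centre [ 0.4221 -0.1044]
A [267 247] [279 270] base centre [0.4211 0.0971]
A [215 221] [224 231] [[ 4.09837218e-01  9.31072307e-02 -1.11022302e-16]]
B [303 218] [312 228] [[ 0.41197322 -0.10866784  0.        ]]
```

Call:
arm_command --targets '[[[0.02, 0, 0, 0, 3.4, 0], [0.035, 0, 0, 0, 0, 0], [0.04, 0, 0, 0, 0, 0], [0.04, 0, 0, 0, 0, 0], [0.04, 0, 0, 0, 0, 0], [0.03, 0.01, 0, 0, 0, 0], [0.018, 0.01, 0, 0, 0, 0], [0.008, 0, 0, 0, 0, 0], [0, 0, 0, 0, 0, 0]]]'

```text
time: 12.88
ee_pos: [0.4181, -0.1046, 0.1308]
eef_rot: [0.501, 0.498, -0.499, -0.501]
ft_force: [-0.5, -0.9, 0.1]
width: 0.0869
```

Run:
```python
from h import *
from bench import vision,readout
plan(.422,-.106,.022,90)
s=readout.read_state(); c=vision.camera("wrist"); cv2.imwrite("pics/w5.png",c["pixels"]); print(proj(c,[[.422,-.106,.06],[.422,-.106,0],[.4105,-.106,0]],s))
t=vision.camera("side"); cv2.imwrite("pics/s5.png",t["pixels"])
```

```text
t12.9 pos [ 0.4181 -0.1046  0.1308] yaw 89.7 w 0.0869 F [-0.5 -0.9  0.1] q [ 1.2   0.05 -1.06  2.02  0.05  1.1   1.68]
  shift-first tool d mm [ -1.3 108.8  -3.9]  turn y -0.3 | turn-first d [ -1.4 108.8  -3.9] tilt [-0.001 -1.     0.   ]
[[276.67808262 220.34078378]
 [276.91008336 199.22623433]
 [276.84117305 186.72480738]]
```

View pics/w5.png

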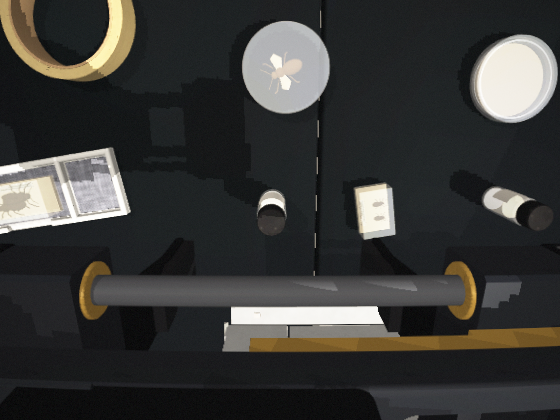

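View pics/s5.png

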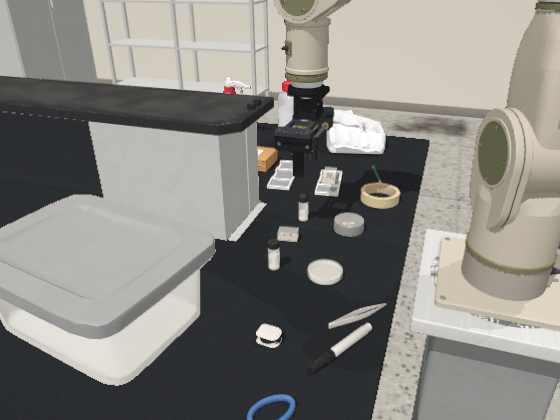

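Call:
arm_command --targets '[[[-0.004, 0.01, -0.004, 0, 0, 0], [0, 0.025, 0, 0, 0, 0], [0, 0.03, 0, 0, 0, 0], [0, 0.025, 0, 0, 0, 0], [0, 0.015, 0, 0, 0, 0], [0, 0.008, 0, 0, 0, 0], [0, 0.005, 0, 0, 0, 0], [0, 0, 0, 0, 0, 0]]]'

```text
time: 13.65
ee_pos: [0.4221, -0.1108, 0.0123]
eef_rot: [-0.502, -0.498, 0.498, 0.502]
ft_force: [-0.1, -0.5, 0.3]
width: 0.0871
```

Call:
arm_command --targets '[[[0, 0, 0, 0, 0, 0], [0, 0, 0, 0, 0, 0], [0, 0, 0, 0, 0, 0], [0, 0, 0, 0, 0, 0], [0, 0, 0, 0, 0, 0], [0, 0, 0, 0, 0, 0], [0, 0, 0, 0, 0, 0], [0, 0, 0, 0, 0, 0]]]' --hand 0.42 --grip_force 10

```text
time: 14.32
ee_pos: [0.4221, -0.1101, 0.0126]
eef_rot: [0.502, 0.498, -0.499, -0.501]
ft_force: [0.4, -0.1, -0.1]
width: 0.0417
```

Run:
```python
from h import *
from bench import vision,readout
plan(.422,-.109,.013,90)
s=readout.read_state(); c=vision.camera("wrist"); cv2.imwrite("pics/w6.png",c["pixels"])
```

```text
t14.3 pos [ 0.4221 -0.1101  0.0126] yaw 89.6 w 0.0417 F [ 0.4 -0.1 -0.1] q [ 1.05  0.32 -0.97  2.11  0.34  0.88  1.44]
  shift-first tool d mm [ 1.1 -0.4  0.1]  turn y -0.4 | turn-first d [ 1.1 -0.4  0.1] tilt [-0.001 -1.     0.   ]
```

View pics/w6.png

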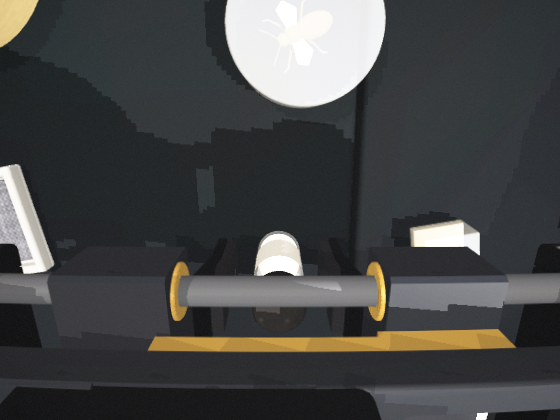

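Call:
arm_command --targets '[[[0, 0, 0, 0, 0, 0], [0, 0, 0, 0, 0, 0], [0, 0, 0, 0, 0, 0], [0, 0, 0, 0, 0, 0], [0, 0, 0, 0, 0, 0], [0, 0, 0, 0, 0, 0]]]' --hand 0 --grip_force 12

```text
time: 14.87
ee_pos: [0.4221, -0.1101, 0.0125]
eef_rot: [0.502, 0.498, -0.499, -0.502]
ft_force: [0.0, 0.6, 0.0]
width: 0.0227
```

Call:
arm_command --targets '[[[0, -0.006, 0, 0, 0, 0], [0, -0.015, 0, 0, 0, 0], [0, -0.025, 0, 0, 0, 0], [0, -0.03, 0, 0, 0, 0], [0, -0.025, 0, 0, 0, 0], [0, -0.012, 0, 0, 0, 0], [0, 0, 0, 0, 0, 0]]]'

```text
time: 15.45
ee_pos: [0.4237, -0.1105, 0.1284]
eef_rot: [0.503, 0.498, -0.498, -0.5]
ft_force: [0.8, -0.9, 0.1]
width: 0.0225
```

Run:
```python
from h import *
from bench import vision,readout
plan(.407,-.269,.125,8.3)
s=readout.read_state(); c=vision.camera("wrist"); cv2.imwrite("pics/w7.png",c["pixels"])
```

```text
t15.4 pos [ 0.4237 -0.1105  0.1284] yaw 89.6 w 0.0225 F [ 0.8 -0.9  0.1] q [ 1.21  0.08 -1.08  2.01  0.08  1.09  1.67]
  shift-first tool d mm [-158.6    3.9   15.7]  turn y 81.3 | turn-first d [ -39.4    3.4 -154.5] tilt [-0.004 -1.    -0.004]
```

View pics/w7.png

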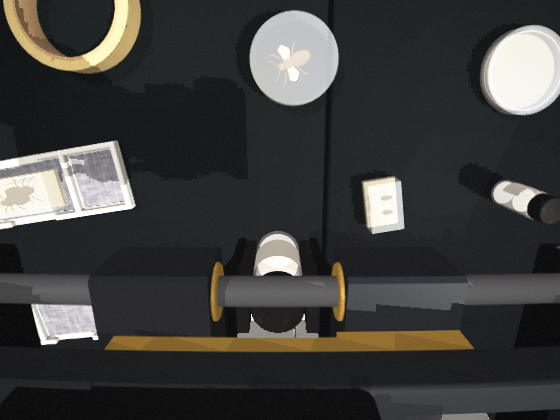

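Call:
arm_command --targets '[[[-0.018, 0, 0.002, 0, 0, 0], [-0.032, 0, 0.004, 0, 0, 0], [-0.036, 0, 0.004, 0, 0, 0], [-0.036, 0, 0.004, 0, 0, 0], [-0.025, 0, 0.002, 0, 4, 0], [-0.011, 0, 0, 0, 7, 0], [0, 0, 0, 0, 7, 0], [0, 0, 0, 0, 7, 0], [0, 0, 0, 0, 7, 0], [0, 0, 0, 0, 7, 0], [0, 0, 0, 0, 7, 0], [0, 0, 0, 0, 7, 0]]]'

```text
time: 16.5
ee_pos: [0.4037, -0.2673, 0.1243]
eef_rot: [-0.671, -0.22, 0.221, 0.672]
ft_force: [0.2, 0.0, -0.0]
width: 0.0223
```

Call:
arm_command --targets '[[[0, 0, 0, 0, 7, 0], [0, 0, 0, 0, 7, 0], [0, 0, 0, 0, 7, 0], [0, 0, 0, 0, 5, 0], [0, 0, 0, 0, 2, 0], [0, 0, 0, 0, 0, 0]]]'

```text
time: 17.0
ee_pos: [0.4037, -0.2673, 0.1244]
eef_rot: [-0.705, -0.052, 0.053, 0.705]
ft_force: [0.8, 0.2, 0.3]
width: 0.0231
```

Run:
```python
from h import *
from bench import vision,readout
plan(.407,-.269,.017,8.3)
s=readout.read_state(); c=vision.camera("wrist"); cv2.imwrite("pics/w8.png",c["pixels"])
```

```text
t17.0 pos [ 0.4037 -0.2673  0.1244] yaw 8.5 w 0.0231 F [0.8 0.2 0.3] q [ 1.2   0.18 -0.76  1.91  0.14  1.11  0.53]
  shift-first tool d mm [  3.2 107.4  -2.2]  turn y 0.2 | turn-first d [  3.  107.4  -2.1] tilt [-0.002 -1.     0.001]
```

View pics/w8.png

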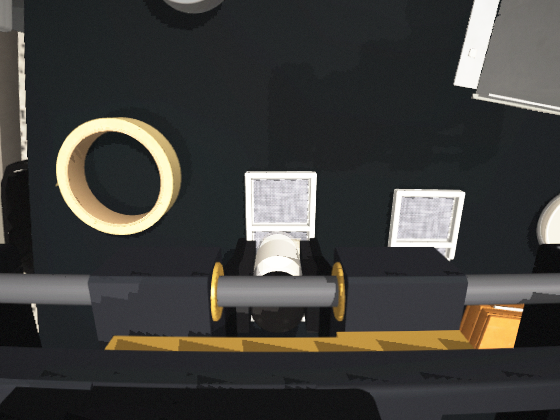

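Run:
```python
from h import *
from bench import vision,readout
s=readout.read_state(); c=vision.camera("wrist")
print(ray(c,[[246,172],[316,172],[281,201],[281,204]],.01,s)[:,:2].round(4))
print(proj(c,[[.407,-.269,.004]],s))
```

```text
[[ 0.3748 -0.2481]
 [ 0.4323 -0.2393]
 [ 0.4074 -0.2684]
 [ 0.4078 -0.271 ]]
[[280.38952702 199.81499956]]
```

Call:
arm_command --targets '[[[0.003, 0.01, -0.002, 0, 0, 0], [0, 0.025, 0, 0, 0, 0], [0, 0.03, 0, 0, 0, 0], [0, 0.02, 0, 0, 0, 0], [0, 0.01, 0, 0, 0, 0], [0, 0.005, 0, 0, 0, 0], [0, 0, 0, 0, 0, 0], [0, 0, 0, 0, 0, 0]]]'

```text
time: 17.77
ee_pos: [0.4082, -0.2697, 0.0263]
eef_rot: [0.705, 0.054, -0.053, -0.705]
ft_force: [-0.3, -0.1, -0.0]
width: 0.0227
```

Run:
```python
from h import *
plan(.407,-.269,.0168,8.3)
```

```text
t17.8 pos [ 0.4082 -0.2697  0.0263] yaw 8.6 w 0.0227 F [-0.3 -0.1 -0. ] q [ 1.14  0.34 -0.72  1.99  0.28  0.92  0.42]
  shift-first tool d mm [-1.   9.5  0.9]  turn y 0.3 | turn-first d [-1.   9.5  0.8] tilt [ 0.001 -1.    -0.001]
```

Call:
arm_command --targets '[[[0, 0.005, 0, 0, 0, 0], [0, 0.003, 0, 0, 0, 0], [0, 0.001, 0, 0, 0, 0], [0, 0, 0, 0, 0, 0], [0, 0, 0, 0, 0, 0]]]'

```text
time: 18.18
ee_pos: [0.4076, -0.2696, 0.0168]
eef_rot: [0.705, 0.053, -0.053, -0.705]
ft_force: [0.9, 0.3, -1.2]
width: 0.0227
```

Run:
```python
from h import *
plan(.407,-.269,.0168,8.3)
```

```text
t18.2 pos [ 0.4076 -0.2696  0.0168] yaw 8.6 w 0.0227 F [ 0.9  0.3 -1.2] q [ 1.13  0.35 -0.71  1.99  0.29  0.9   0.41]
  shift-first tool d mm [-0.5  0.   0.7]  turn y 0.3 | turn-first d [-0.5  0.   0.7] tilt [-0.    -1.    -0.001]
```

Call:
arm_command --targets '[[[0, 0, 0, 0, 0, 0], [0, 0, 0, 0, 0, 0], [0, 0, 0, 0, 0, 0], [0, 0, 0, 0, 0, 0], [0, 0, 0, 0, 0, 0]]]' --hand 0.6

```text
time: 18.6
ee_pos: [0.4076, -0.2695, 0.0167]
eef_rot: [0.705, 0.053, -0.053, -0.705]
ft_force: [0.8, -1.2, 0.3]
width: 0.047
```

Call:
arm_command --targets '[[[0, -0.01, 0, 0, 0, 0], [0, -0.02, 0, 0, 0, 0], [0, -0.035, 0, 0, 0, 0], [0, -0.04, 0, 0, 0, 0], [0, -0.02, 0, 0, 0, 0], [0, -0.01, 0, 0, -4, 0], [0, 0, 0, 0, -7, 0], [0, 0, 0, 0, -7, 0], [0, 0, 0, 0, -7, 0], [0, 0, 0, 0, -7, 0], [0, 0, 0, 0, -7, 0], [0, 0, 0, 0, -7, 0]]]' --hand 0.7

```text
time: 19.6
ee_pos: [0.4076, -0.2692, 0.1524]
eef_rot: [0.628, 0.326, -0.327, -0.627]
ft_force: [0.4, -0.5, -0.4]
width: 0.0605
```

Call:
arm_command --targets '[[[0, 0, 0, 0, -7, 0], [0, 0, 0, 0, -7, 0], [0, 0, 0, 0, -7, 0], [0, 0, 0, 0, -7, 0], [0, 0, 0, 0, -7, 0], [0, 0, 0, 0, -7, 0], [0, 0, 0, 0, -3, 0]]]'

```text
time: 20.18
ee_pos: [0.4076, -0.2692, 0.1524]
eef_rot: [-0.455, -0.542, 0.542, 0.454]
ft_force: [0.5, 0.1, -0.8]
width: 0.0608
```

Run:
```python
from h import *
from bench import vision,readout
plan(.425,-.018,.13,99)
s=readout.read_state(); c=vision.camera("wrist"); cv2.imwrite("pics/w9.png",c["pixels"])
t=vision.camera("side"); cv2.imwrite("pics/s9.png",cv2.resize(t["pixels"][90:290,200:420],None,fx=3,fy=3,interpolation=cv2.INTER_CUBIC))
```

```text
t20.2 pos [ 0.4076 -0.2692  0.1524] yaw 100.0 w 0.0608 F [ 0.5  0.1 -0.8] q [ 1.37  0.19 -0.94  1.87  0.17  1.17  2.11]
  shift-first tool d mm [244.4  22.1 -61. ]  turn y 1.0 | turn-first d [245.4  22.4 -56.5] tilt [-0.001 -1.     0.   ]
```

View pics/w9.png

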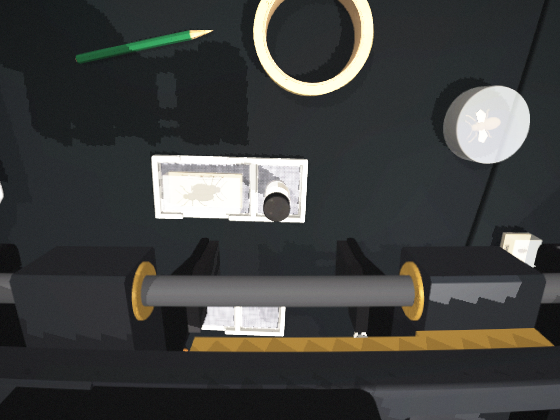

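View pics/s9.png

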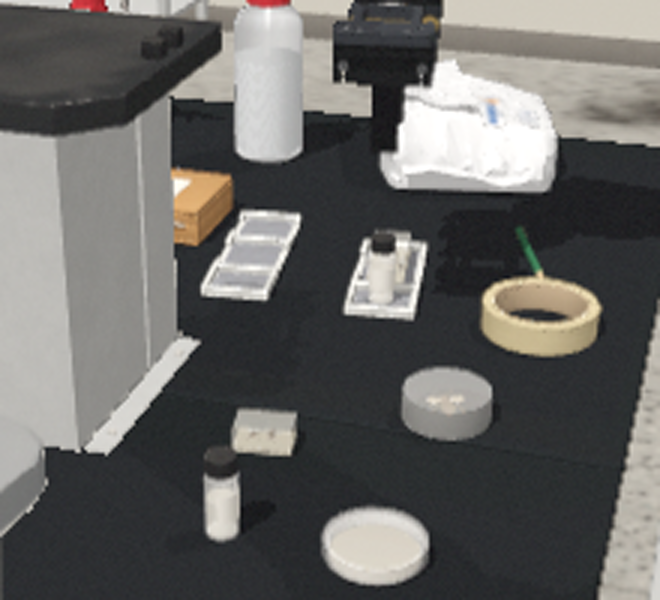

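Call:
arm_command --targets '[[[0.018, 0, -0.004, 0, 0, 0], [0.034, 0, -0.008, 0, 0, 0], [0.038, 0, -0.009, 0, 0, 0], [0.038, 0, -0.009, 0, 0, 0], [0.038, 0, -0.01, 0, 0, 0], [0.036, 0.005, -0.01, 0, 0, 0], [0.026, 0.01, -0.007, 0, 0, 0], [0.014, 0.005, -0.003, 0, 0, 0], [0, 0, 0, 0, 0, 0]]]'

```text
time: 21.03
ee_pos: [0.4256, -0.0167, 0.131]
eef_rot: [-0.455, -0.541, 0.541, 0.456]
ft_force: [-0.5, -0.8, -0.5]
width: 0.0606
```

Run:
```python
from h import *
from bench import vision,readout
plan(.431,-.019,.004,99.5)
s=readout.read_state(); c=vision.camera("wrist"); cv2.imwrite("pics/w10.png",c["pixels"])
for nm,box,z in [("short",(240,150,320,240),.02),("short",(240,150,320,240),.0)]:
    for th in (90,150):
        for k in blobs(c["pixels"],box,th): print(nm,th,k.min(0),k.max(0),rect(ray(c,k,z,s)))
```

```text
t21.0 pos [ 0.4256 -0.0167  0.131 ] yaw 99.8 w 0.0606 F [-0.5 -0.8 -0.5] q [ 1.13  0.05 -1.19  2.02  0.05  1.1   1.66]
  shift-first tool d mm [ -3.1 127.   -5.1]  turn y 0.3 | turn-first d [ -3.1 127.   -5. ] tilt [-0.    -1.     0.001]
short 90 [257 176] [290 229] (array([428.1, -20.7]), 46.2, 28.2, -80.2)
short 150 [257 177] [290 229] (array([428.3, -20.5]), 45.4, 27.8, -81.1)
short 90 [257 176] [290 229] (array([433.6, -20. ]), 49.6, 30.3, -80.2)
short 150 [257 177] [290 229] (array([433.8, -19.8]), 48.7, 29.9, -81.1)
```

View pics/w10.png

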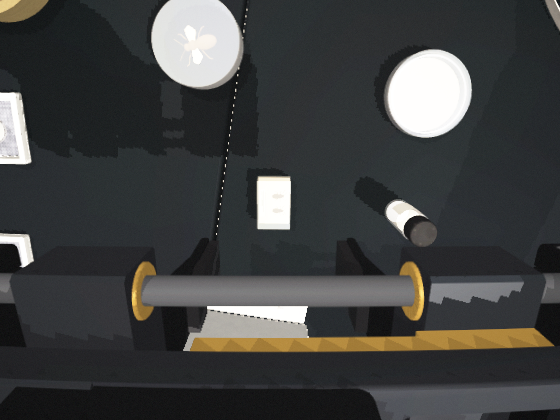

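Call:
arm_command --targets '[[[-0.004, 0.01, -0.004, 0, 0, 0], [0, 0.025, 0, 0, 0, 0], [0, 0.035, 0, 0, 0, 0], [0, 0.03, 0, 0, 0, 0], [0, 0.015, 0, 0, 0, 0], [0, 0.007, 0, 0, 0, 0], [0, 0, 0, 0, 0, 0], [0, 0, 0, 0, 0, 0]]]'

```text
time: 21.75
ee_pos: [0.4314, -0.0245, 0.0103]
eef_rot: [-0.457, -0.54, 0.54, 0.456]
ft_force: [0.7, 0.1, 0.8]
width: 0.061
```

Run:
```python
from h import *
plan(.430,-.020,.004,99.5)
```

```text
t21.8 pos [ 0.4314 -0.0245  0.0103] yaw 99.6 w 0.0610 F [0.7 0.1 0.8] q [ 0.93  0.35 -1.06  2.12  0.4   0.88  1.37]
  shift-first tool d mm [4.7 6.3 0.6]  turn y 0.1 | turn-first d [4.7 6.3 0.6] tilt [-0.001 -1.    -0.   ]
```

Call:
arm_command --targets '[[[0.004, 0.003, 0.001, 0, 0, 0], [0, 0.003, 0, 0, 0, 0], [0, 0, 0, 0, 0, 0], [0, 0, 0, 0, 0, 0]]]'

```text
time: 22.08
ee_pos: [0.4294, -0.0206, 0.0038]
eef_rot: [-0.457, -0.54, 0.54, 0.456]
ft_force: [0.0, 1.1, 0.6]
width: 0.061
```

Call:
arm_command --targets '[[[0, 0, 0, 0, 0, 0], [0, 0, 0, 0, 0, 0], [0, 0, 0, 0, 0, 0], [0, 0, 0, 0, 0, 0], [0, 0, 0, 0, 0, 0], [0, 0, 0, 0, 0, 0], [0, 0, 0, 0, 0, 0], [0, 0, 0, 0, 0, 0]]]' --hand 0 --grip_force 20

```text
time: 22.75
ee_pos: [0.4292, -0.0203, 0.0035]
eef_rot: [-0.456, -0.54, 0.54, 0.456]
ft_force: [0.0, -0.8, 0.4]
width: 0.0288
```

Run:
```python
from h import *
plan(.42,-.28,.13,99.5)
```

```text
t22.8 pos [ 0.4292 -0.0203  0.0035] yaw 99.6 w 0.0288 F [ 0.  -0.8  0.4] q [ 0.91  0.36 -1.05  2.13  0.41  0.87  1.35]
  shift-first tool d mm [-254.5 -126.3   52.5]  turn y 0.1 | turn-first d [-254.6 -126.5   51.9] tilt [-0.001 -1.     0.   ]
```

Call:
arm_command --targets '[[[0, -0.01, 0, 0, 0, 0], [0, -0.025, 0, 0, 0, 0], [0, -0.035, 0, 0, 0, 0], [0, -0.035, 0.002, 0, 0, 0], [-0.018, -0.015, 0.004, 0, 0, 0], [-0.034, -0.005, 0.007, 0, 0, 0], [-0.038, 0, 0.008, 0, 0, 0], [-0.038, 0, 0.008, 0, 0, 0], [-0.038, 0, 0.008, 0, 0, 0], [-0.038, 0, 0.008, 0, 0, 0], [-0.035, 0, 0.007, 0, 0, 0], [-0.02, 0, 0.003, 0, 0, 0]]]'

```text
time: 23.75
ee_pos: [0.4169, -0.2893, 0.1282]
eef_rot: [-0.458, -0.539, 0.54, 0.457]
ft_force: [-0.1, -0.5, -0.3]
width: 0.0292
```

Call:
arm_command --targets '[[[0, 0, 0, 0, 6, 0], [0, 0, 0, 0, 7, 0], [0, 0, 0, 0, 7, 0], [0, 0, 0, 0, 7, 0], [0, 0, 0, 0, 7, 0], [0, 0, 0, 0, 7, 0], [0, 0, 0, 0, 7, 0], [0, 0, 0, 0, 7, 0], [0, 0, 0, 0, 7, 0], [0, 0, 0, 0, 7, 0], [0, 0, 0, 0, 7, 0], [0, 0, 0, 0, 7, 0]]]'

```text
time: 24.75
ee_pos: [0.4182, -0.2847, 0.1285]
eef_rot: [0.7, 0.1, -0.1, -0.7]
ft_force: [-0.3, 0.8, -0.9]
width: 0.0285
```

Run:
```python
from h import *
plan(.5435,-.322,.13,8.3)
```

```text
t24.8 pos [ 0.4182 -0.2847  0.1285] yaw 16.3 w 0.0285 F [-0.3  0.8 -0.9] q [ 1.21  0.23 -0.78  1.86  0.18  1.13  0.65]
  shift-first tool d mm [109.8  -1.5 -71. ]  turn y 8.0 | turn-first d [118.6  -1.5 -55. ] tilt [-0. -1. -0.]
```

Call:
arm_command --targets '[[[0, 0, 0, 0, 7, 0], [0, 0, 0, 0, 1, 0], [0.015, 0, -0.007, 0, 0, 0], [0.03, 0, -0.014, 0, 0, 0], [0.034, 0, -0.016, 0, 0, 0], [0.025, 0, -0.012, 0, 0, 0], [0.014, 0, -0.006, 0, 0, 0], [0, 0, 0, 0, 0, 0]]]'

```text
time: 25.42
ee_pos: [0.5458, -0.3212, 0.1278]
eef_rot: [-0.705, -0.055, 0.054, 0.705]
ft_force: [0.3, -0.3, 0.1]
width: 0.0287
```

Run:
```python
from h import *
from bench import vision,readout
plan(.5435,-.322,.008,8.3)
s=readout.read_state(); c=vision.camera("wrist"); cv2.imwrite("pics/w11.png",c["pixels"])
```

```text
t25.4 pos [ 0.5458 -0.3212  0.1278] yaw 8.9 w 0.0287 F [ 0.3 -0.3  0.1] q [ 0.99  0.51 -0.71  1.52  0.34  1.23  0.38]
  shift-first tool d mm [ -2.5 119.8  -0.6]  turn y 0.6 | turn-first d [ -2.4 119.8  -0.5] tilt [ 0.001 -1.     0.001]
```

View pics/w11.png

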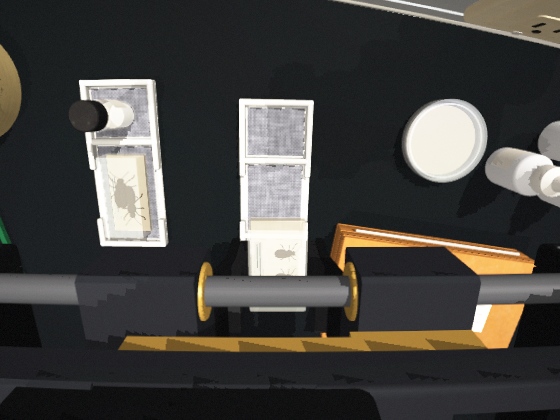

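Run:
```python
from h import *
from bench import vision,readout
s=readout.read_state(); c=vision.camera("wrist")
a=np.radians(8.3); ey=np.array([-np.sin(a),np.cos(a)])
P=ray(c,[[239,101],[313,101],[240,161],[311,161]],.01,s)[:,:2]*1000
m=(P[0]+P[1])/2; n=(P[2]+P[3])/2; print(P.round(1)); print("org",m-89*ey, n-39.5*ey)
o=(m-89*ey+n-39.5*ey)/2
for k in (-57,6,63): print(k,(o+k*ey).round(1))
```

```text
[[ 502.1 -246.2]
 [ 560.4 -237.1]
 [ 509.  -293.8]
 [ 567.5 -284.7]]
org [ 544.11521728 -329.69738817] [ 543.94088568 -328.36217622]
-57 [ 552.3 -385.4]
6 [ 543.2 -323.1]
63 [ 534.9 -266.7]
```

Call:
arm_command --targets '[[[-0.002, 0.01, -0.001, 0, 0.6, 0], [0, 0.025, 0, 0, 0, 0], [0, 0.035, 0, 0, 0, 0], [0, 0.025, 0, 0, 0, 0], [0, 0.01, 0, 0, 0, 0], [0, 0.005, 0, 0, 0, 0], [0, 0, 0, 0, 0, 0], [0, 0, 0, 0, 0, 0]]]'

```text
time: 26.18
ee_pos: [0.5419, -0.3233, 0.0201]
eef_rot: [0.706, 0.05, -0.049, -0.705]
ft_force: [0.3, -0.2, 0.2]
width: 0.0285
```

Run:
```python
from h import *
plan(.5437,-.322,.008,8.3)
```

```text
t26.2 pos [ 0.5419 -0.3233  0.0201] yaw 8.0 w 0.0285 F [ 0.3 -0.2  0.2] q [ 0.96  0.62 -0.66  1.62  0.42  1.05  0.32]
  shift-first tool d mm [ 1.9 12.1  1.1]  turn y -0.3 | turn-first d [ 1.9 12.1  1. ] tilt [ 0.001 -1.    -0.002]
```

Call:
arm_command --targets '[[[0.002, 0.006, 0.001, 0, 0, 0], [0, 0.004, 0, 0, 0, 0], [0, 0.002, 0, 0, 0, 0], [0, 0, 0, 0, 0, 0]]]'

```text
time: 26.52
ee_pos: [0.5437, -0.3216, 0.0075]
eef_rot: [0.706, 0.05, -0.049, -0.705]
ft_force: [-1.7, 1.4, 5.4]
width: 0.0289
```

Call:
arm_command --targets '[[[0, 0, 0, 0, 0, 0], [0, 0, 0, 0, 0, 0], [0, 0, 0, 0, 0, 0], [0, 0, 0, 0, 0, 0]]]' --hand 0.62

```text
time: 26.85
ee_pos: [0.5432, -0.3216, 0.0066]
eef_rot: [0.706, 0.049, -0.05, -0.705]
ft_force: [0.4, 0.7, 0.8]
width: 0.0479
```

Call:
arm_command --targets '[[[0, -0.01, 0, 0, 0, 0], [0, -0.025, 0, 0, 0, 0], [0, -0.035, 0, 0, 0, 0], [0, -0.04, 0, 0, 0, 0], [0, -0.03, 0, 0, 0, 0], [0, -0.01, 0, 0, 0, 0]]]' --hand 0.8

```text
time: 27.35
ee_pos: [0.5454, -0.322, 0.163]
eef_rot: [0.707, 0.052, -0.047, -0.704]
ft_force: [0.2, -0.5, -0.0]
width: 0.0694
```

Run:
```python
from h import *
from bench import vision,readout
plan(.41,-.30,.16,90)
s=readout.read_state(); c=vision.camera("wrist"); cv2.imwrite("pics/w12.png",c["pixels"])
t=vision.camera("side"); cv2.imwrite("pics/s12.png",cv2.resize(t["pixels"][90:290,200:420],None,fx=3,fy=3,interpolation=cv2.INTER_CUBIC))
```

```text
t27.4 pos [ 0.5454 -0.322   0.163 ] yaw 8.0 w 0.0694 F [ 0.2 -0.5 -0. ] q [ 1.    0.48 -0.72  1.49  0.32  1.29  0.38]
  shift-first tool d mm [-131.     2.1   40.7]  turn y -82.0 | turn-first d [ 22.    3.  135.4] tilt [ 0.005 -1.    -0.005]
```

View pics/s12.png

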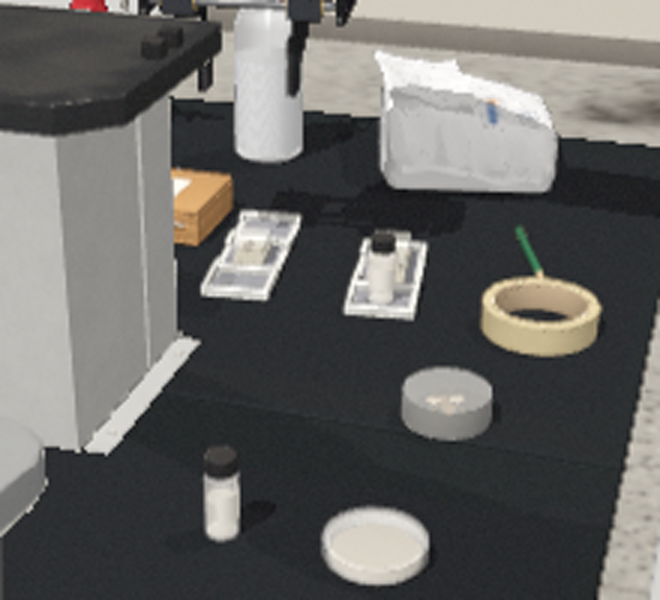

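Call:
arm_command --targets '[[[-0.02, 0, 0.006, 0, 0, 0], [-0.036, 0, 0.011, 0, 0, 0], [-0.036, 0, 0.011, 0, 0, 0], [-0.028, 0, 0.009, 0, -4, 0], [-0.012, 0, 0.004, 0, -7, 0], [0, 0, 0, 0, -7, 0], [0, 0, 0, 0, -7, 0], [0, 0, 0, 0, -7, 0], [0, 0, 0, 0, -7, 0], [0, 0, 0, 0, -7, 0], [0, 0, 0, 0, -7, 0], [0, 0, 0, 0, -7, 0]]]'

```text
time: 28.45
ee_pos: [0.4059, -0.2998, 0.1554]
eef_rot: [-0.584, -0.397, 0.398, 0.586]
ft_force: [-0.0, -0.5, -0.2]
width: 0.07
```

Call:
arm_command --targets '[[[0, 0, 0, 0, -7, 0], [0, 0, 0, 0, -7, 0], [0, 0, 0, 0, -4, 0]]]'

```text
time: 28.7
ee_pos: [0.4059, -0.2998, 0.1554]
eef_rot: [-0.515, -0.484, 0.484, 0.516]
ft_force: [0.1, -0.7, -0.3]
width: 0.0696
```

Run:
```python
from h import *
plan(.41,.10,.16,86)
plan(.36,.284,.16,86)
```

```text
t28.7 pos [ 0.4059 -0.2998  0.1554] yaw 86.4 w 0.0696 F [ 0.1 -0.7 -0.3] q [ 1.39  0.23 -0.94  1.82  0.2   1.19  1.9 ]
  shift-first tool d mm [399.3  -4.3  20.9]  turn y 0.4 | turn-first d [399.1  -4.6  23.8] tilt [ 0.001 -1.     0.002]
t28.7 pos [ 0.4059 -0.2998  0.1554] yaw 86.4 w 0.0696 F [ 0.1 -0.7 -0.3] q [ 1.39  0.23 -0.94  1.82  0.2   1.19  1.9 ]
  shift-first tool d mm [579.8  -4.   82.3]  turn y 0.4 | turn-first d [579.2  -4.6  86.5] tilt [ 0.001 -1.     0.002]
```

Call:
arm_command --targets '[[[0.018, 0, 0.001, 0, 0, 0], [0.034, 0, 0.002, 0, 0, 0], [0.039, 0, 0.002, 0, 0, 0], [0.039, 0, 0.002, 0, 0, 0], [0.039, 0, 0.002, 0, 0, 0], [0.039, 0, 0.002, 0, 0, 0], [0.039, 0, 0.002, 0, 0, 0], [0.039, 0, 0.002, 0, 0, 0], [0.039, 0, 0.002, 0, 0, 0], [0.035, 0, 0.002, 0, 0, 0], [0.03, 0, 0.003, 0, 0, 0]]]'

```text
time: 29.62
ee_pos: [0.4108, 0.0925, 0.1558]
eef_rot: [0.517, 0.482, -0.483, -0.516]
ft_force: [-0.2, -0.3, -0.3]
width: 0.0699
```

Run:
```python
from h import *
plan(.36,.284,.16,86)
```

```text
t29.6 pos [0.4108 0.0925 0.1558] yaw 86.1 w 0.0699 F [-0.2 -0.3 -0.3] q [ 1.14 -0.06 -1.4   2.   -0.06  1.15  1.27]
  shift-first tool d mm [187.6  -4.6  63.8]  turn y 0.1 | turn-first d [187.5  -4.2  64. ] tilt [-0.002 -1.     0.   ]
```

Call:
arm_command --targets '[[[0.02, 0, 0.01, 0, 0, 0], [0.02, 0, 0.01, 0, 0, 0]]]'

```text
time: 29.78
ee_pos: [0.3934, 0.1332, 0.1555]
eef_rot: [-0.516, -0.482, 0.483, 0.518]
ft_force: [-0.7, -1.4, -1.1]
width: 0.0694
```

Run:
```python
from h import *
plan(.36,.284,.16,86)
```

```text
t29.8 pos [0.3934 0.1332 0.1555] yaw 86.1 w 0.0694 F [-0.7 -1.4 -1.1] q [ 1.09 -0.13 -1.4   2.01 -0.14  1.16  1.25]
  shift-first tool d mm [148.2  -4.2  43.6]  turn y 0.1 | turn-first d [148.1  -4.5  43.8] tilt [ 0.001 -1.     0.002]
```

Call:
arm_command --targets '[[[0.025, 0, 0.008, 0, 0, 0], [0.03, 0, 0.009, 0, 0, 0], [0.03, 0, 0.009, 0, 0, 0], [0.03, 0, 0.009, 0, 0, 0], [0.02, 0, 0.005, 0, 0, 0], [0.01, 0, 0.003, 0, 0, 0], [0, 0, 0, 0, 0, 0]]]'

```text
time: 30.37
ee_pos: [0.3598, 0.2813, 0.1554]
eef_rot: [-0.515, -0.483, 0.484, 0.517]
ft_force: [-0.4, 0.2, 0.0]
width: 0.0697
```

Run:
```python
from h import *
from bench import vision,readout
plan(.36,.284,.007,86)
s=readout.read_state(); c=vision.camera("wrist"); cv2.imwrite("pics/w13.png",c["pixels"])
for z in (.016,0.):
    for th in (90,150):
        for k in blobs(c["pixels"],(230,120,340,245),th): print(th,k.min(0),k.max(0),rect(ray(c,k,z,s)))
```

```text
t30.4 pos [0.3598 0.2813 0.1554] yaw 86.3 w 0.0697 F [-0.4  0.2  0. ] q [ 0.54  0.22 -1.39  1.92  0.23  1.19  0.57]
  shift-first tool d mm [  2.6 148.4  -0.5]  turn y 0.3 | turn-first d [  2.8 148.4  -0. ] tilt [ 0.001 -1.     0.003]
90 [263 170] [296 213] (array([358.7, 282.7]), 40.6, 30.5, 85.7)
150 [264 170] [296 212] (array([358.3, 283.1]), 39.8, 29.5, 85.7)
90 [263 170] [296 213] (array([362.5, 282.5]), 42.8, 32.1, 85.7)
150 [264 170] [296 212] (array([362.1, 283. ]), 41.9, 31.1, 85.7)
```

View pics/w13.png

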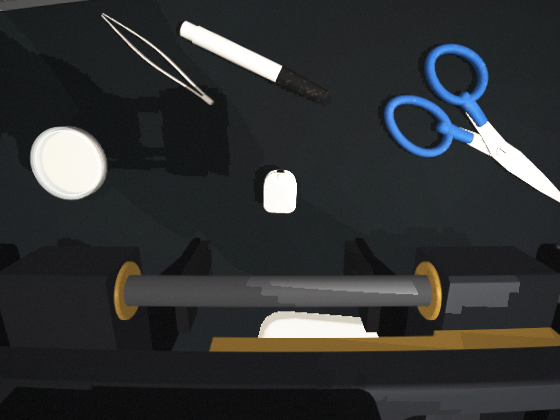

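Call:
arm_command --targets '[[[0.002, 0.01, 0, 0, 0.5, 0], [0, 0.025, 0, 0, 0, 0], [0, 0.035, 0, 0, 0, 0], [0, 0.035, 0, 0, 0, 0], [0, 0.025, 0, 0, 0, 0], [0, 0.01, 0, 0, 0, 0], [0, 0.005, 0, 0, 0, 0], [0, 0, 0, 0, 0, 0], [0, 0, 0, 0, 0, 0]]]'

```text
time: 31.17
ee_pos: [0.3628, 0.281, 0.0125]
eef_rot: [0.52, 0.48, -0.48, -0.519]
ft_force: [-0.3, 1.0, 0.9]
width: 0.0696
```

Run:
```python
from h import *
plan(.3595,.283,.003,85.7)
```

```text
t31.2 pos [0.3628 0.281  0.0125] yaw 85.5 w 0.0696 F [-0.3  1.   0.9] q [ 0.25  0.46 -1.13  2.05  0.52  0.95  0.33]
  shift-first tool d mm [1.8 9.5 3.5]  turn y -0.2 | turn-first d [1.8 9.5 3.4] tilt [ 0.    -1.    -0.001]
```

Call:
arm_command --targets '[[[0.002, 0.004, 0.003, 0, 0, 0], [0, 0.004, 0, 0, 0, 0], [0, 0.0015, 0, 0, 0, 0], [0, 0, 0, 0, 0, 0]]]'

```text
time: 31.5
ee_pos: [0.3591, 0.2829, 0.0018]
eef_rot: [0.519, 0.48, -0.48, -0.519]
ft_force: [0.9, -0.2, 0.2]
width: 0.0694
```

Call:
arm_command --targets '[[[0, 0, 0, 0, 0, 0], [0, 0, 0, 0, 0, 0], [0, 0, 0, 0, 0, 0], [0, 0, 0, 0, 0, 0], [0, 0, 0, 0, 0, 0], [0, 0, 0, 0, 0, 0], [0, 0, 0, 0, 0, 0], [0, 0, 0, 0, 0, 0], [0, 0, 0, 0, 0, 0]]]' --hand 0 --grip_force 20

```text
time: 32.25
ee_pos: [0.3591, 0.2831, 0.0018]
eef_rot: [0.519, 0.48, -0.48, -0.519]
ft_force: [0.4, -0.6, 0.3]
width: 0.0291
```

Call:
arm_command --targets '[[[0, -0.006, 0, 0, 0, 0], [0, -0.02, 0, 0, 0, 0], [0, -0.03, 0, 0, 0, 0], [0, -0.035, 0, 0, 0, 0], [0, -0.025, 0, 0, 0, 0], [0, -0.01, 0, 0, 0, 0]]]'

```text
time: 32.75
ee_pos: [0.3599, 0.2844, 0.131]
eef_rot: [0.52, 0.481, -0.479, -0.518]
ft_force: [1.3, 1.3, -0.7]
width: 0.0289
```

Run:
```python
from h import *
from bench import vision,readout
plan(.41,.10,.13,85.7)
s=readout.read_state(); c=vision.camera("wrist"); cv2.imwrite("pics/w14.png",c["pixels"])
```

```text
t32.8 pos [0.3599 0.2844 0.131 ] yaw 85.6 w 0.0289 F [ 1.3  1.3 -0.7] q [ 0.47  0.26 -1.34  1.95  0.28  1.14  0.51]
  shift-first tool d mm [-180.     1.1  -64.2]  turn y -0.1 | turn-first d [-180.1    1.   -63.8] tilt [ 0.001 -1.    -0.003]
```

View pics/w14.png

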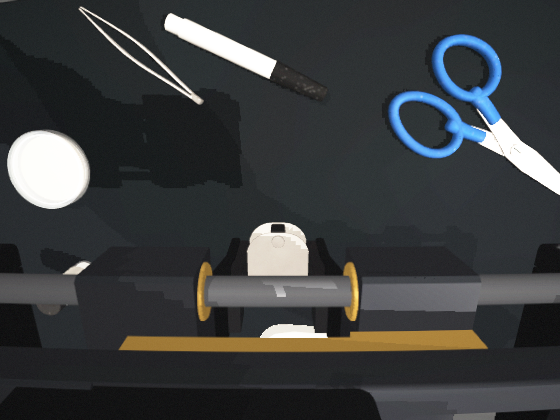

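Call:
arm_command --targets '[[[-0.018, 0, -0.007, 0, 0, 0], [-0.034, 0, -0.013, 0, 0, 0], [-0.038, 0, -0.013, 0, 0, 0], [-0.038, 0, -0.013, 0, 0, 0], [-0.038, 0, -0.01, 0, 0, 0], [-0.04, 0, -0.006, 0, 0, 0], [-0.04, 0, -0.004, 0, 0, 0], [-0.04, 0, -0.003, 0, 0, 0], [-0.04, 0, -0.002, 0, 0, 0], [-0.04, 0, -0.002, 0, 0, 0], [-0.04, 0, -0.002, 0, 0, 0], [-0.04, 0, -0.002, 0, 0, 0]]]'

```text
time: 33.8
ee_pos: [0.3993, -0.1671, 0.1272]
eef_rot: [-0.519, -0.479, 0.481, 0.519]
ft_force: [1.0, 0.7, -0.2]
width: 0.0287
```

Run:
```python
from h import *
plan(.42,-.31,.13,8.3)
```

```text
t33.8 pos [ 0.3993 -0.1671  0.1272] yaw 85.5 w 0.0287 F [ 1.   0.7 -0.2] q [ 1.36  0.07 -1.08  2.02  0.07  1.09  1.74]
  shift-first tool d mm [-140.9   -2.7  -31.9]  turn y 77.2 | turn-first d [-1.000e-01 -2.800e+00 -1.444e+02] tilt [-0.001 -1.     0.001]
```

Call:
arm_command --targets '[[[-0.034, 0, -0.008, 0, 0, 0], [-0.036, 0, -0.008, 0, 0, 0], [-0.034, 0, -0.008, 0, 0, 0], [-0.025, 0, -0.006, 0, 4, 0], [-0.01, 0, -0.002, 0, 7, 0], [0, 0, 0, 0, 7, 0], [0, 0, 0, 0, 7, 0], [0, 0, 0, 0, 7, 0], [0, 0, 0, 0, 7, 0], [0, 0, 0, 0, 7, 0], [0, 0, 0, 0, 7, 0], [0, 0, 0, 0, 7, 0]]]'

```text
time: 34.8
ee_pos: [0.4202, -0.3057, 0.1268]
eef_rot: [-0.69, -0.153, 0.155, 0.69]
ft_force: [1.3, -0.5, -0.4]
width: 0.0292
```

Call:
arm_command --targets '[[[0, 0, 0, 0, 7, 0], [0, 0, 0, 0, 7, 0], [0, 0, 0, 0, 7, 0], [0, 0, 0, 0, 3, 0]]]'

```text
time: 35.13
ee_pos: [0.4202, -0.3057, 0.1268]
eef_rot: [-0.707, -0.006, 0.008, 0.707]
ft_force: [-0.0, -0.2, -0.8]
width: 0.029
```

Run:
```python
from h import *
plan(.5528,-.3844,.13,8.3)
```

```text
t35.1 pos [ 0.4202 -0.3057  0.1268] yaw 1.1 w 0.0290 F [-0.  -0.2 -0.8] q [ 1.19  0.26 -0.73  1.82  0.19  1.13  0.41]
  shift-first tool d mm [131.1  -3.5 -81.2]  turn y -7.2 | turn-first d [119.9  -3.2 -97. ] tilt [-0.002 -1.     0.   ]
```

Call:
arm_command --targets '[[[0, 0, 0, 0, -4.2, 0], [0, 0, 0, 0, -3, 0], [0.015, 0, -0.012, 0, 0, 0], [0.028, 0, -0.023, 0, 0, 0], [0.03, 0, -0.025, 0, 0, 0], [0.028, 0, -0.022, 0, 0, 0], [0.014, 0, -0.011, 0, 0, 0], [0.005, 0, -0.004, 0, 0, 0], [0, 0, 0, 0, 0, 0]]]'

```text
time: 35.88
ee_pos: [0.5546, -0.3832, 0.1261]
eef_rot: [-0.705, -0.053, 0.055, 0.706]
ft_force: [-0.6, -0.1, -1.2]
width: 0.029
```

Run:
```python
from h import *
from bench import vision,readout
plan(.5528,-.3844,.006,8.3)
s=readout.read_state(); c=vision.camera("wrist"); cv2.imwrite("pics/w15.png",c["pixels"])
```

```text
t35.9 pos [ 0.5546 -0.3832  0.1261] yaw 8.8 w 0.0290 F [-0.6 -0.1 -1.2] q [ 1.    0.59 -0.67  1.4   0.37  1.27  0.46]
  shift-first tool d mm [ -1.7 120.1  -1.1]  turn y 0.5 | turn-first d [ -1.9 120.1  -0.9] tilt [-0.002 -1.     0.001]
```

View pics/w15.png

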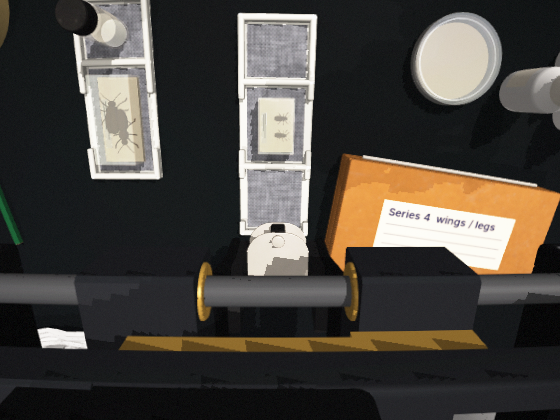

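Call:
arm_command --targets '[[[-0.002, 0.01, -0.001, 0, 0.5, 0], [0, 0.025, 0, 0, 0, 0], [0, 0.035, 0, 0, 0, 0], [0, 0.025, 0, 0, 0, 0], [0, 0.01, 0, 0, 0, 0], [0, 0.004, 0, 0, 0, 0], [0, 0, 0, 0, 0, 0], [0, 0, 0, 0, 0, 0]]]'

```text
time: 36.6
ee_pos: [0.553, -0.3855, 0.021]
eef_rot: [0.706, 0.051, -0.05, -0.705]
ft_force: [-0.6, -0.1, 0.0]
width: 0.0289
```

Run:
```python
from h import *
from bench import vision
plan(.5528,-.3844,.0065,8.3)
t=vision.camera("side"); cv2.imwrite("pics/s16.png",cv2.resize(t["pixels"][90:240,220:400],None,fx=4,fy=4,interpolation=cv2.INTER_CUBIC))
```

```text
t36.6 pos [ 0.553  -0.3855  0.021 ] yaw 8.2 w 0.0289 F [-0.6 -0.1  0. ] q [ 0.98  0.69 -0.63  1.49  0.44  1.1   0.41]
  shift-first tool d mm [-0.  14.5  1.2]  turn y -0.1 | turn-first d [ 0.  14.5  1.1] tilt [ 0.001 -1.    -0.002]
```

View pics/s16.png

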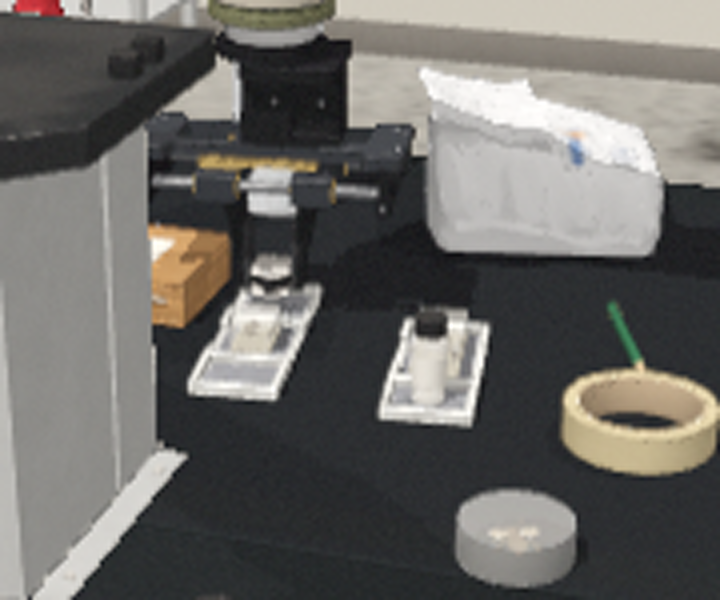

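Loupe is level over its bay. Lower.

Call:
arm_command --targets '[[[0, 0.006, 0.001, 0, 0, 0], [0, 0.005, 0, 0, 0, 0], [0, 0.003, 0, 0, 0, 0], [0, 0, 0, 0, 0, 0]]]'

```text
time: 36.98
ee_pos: [0.5523, -0.3841, 0.0058]
eef_rot: [0.706, 0.051, -0.051, -0.705]
ft_force: [-0.5, 0.4, 4.1]
width: 0.029
```

Run:
```python
from h import *
plan(.5528,-.3844,.0065,8.3)
```

```text
t37.0 pos [ 0.5523 -0.3841  0.0058] yaw 8.2 w 0.0290 F [-0.5  0.4  4.1] q [ 0.98  0.71 -0.62  1.5   0.45  1.08  0.4 ]
  shift-first tool d mm [ 0.4 -0.7 -0.3]  turn y -0.1 | turn-first d [ 0.4 -0.7 -0.3] tilt [-0.    -1.    -0.001]
```

Light contact with the floor (4 N). Release.

Call:
arm_command --targets '[[[0, 0, 0, 0, 0, 0], [0, 0, 0, 0, 0, 0], [0, 0, 0, 0, 0, 0], [0, 0, 0, 0, 0, 0]]]' --hand 0.5

```text
time: 37.32
ee_pos: [0.5522, -0.3841, 0.0051]
eef_rot: [0.705, 0.051, -0.051, -0.705]
ft_force: [0.1, 0.2, -0.1]
width: 0.0421
```

Call:
arm_command --targets '[[[0, -0.01, 0, 0, 0, 0], [0, -0.02, 0, 0, 0, 0], [0, -0.035, 0, 0, 0, 0], [0, -0.04, 0, 0, 0, 0], [0, -0.035, 0, 0, 0, 0], [0, -0.015, 0, 0, 0, 0]]]'

```text
time: 37.82
ee_pos: [0.5542, -0.3845, 0.1668]
eef_rot: [0.707, 0.053, -0.049, -0.704]
ft_force: [0.9, -0.0, 0.6]
width: 0.0437
```

Run:
```python
from h import *
from bench import vision,readout
plan(.42,-.30,.16,98)
s=readout.read_state(); c=vision.camera("wrist"); cv2.imwrite("pics/w17.png",c["pixels"])
```

```text
t37.8 pos [ 0.5542 -0.3845  0.1668] yaw 8.2 w 0.0437 F [ 0.9 -0.   0.6] q [ 1.01  0.56 -0.68  1.37  0.35  1.33  0.46]
  shift-first tool d mm [-120.7    5.7  102.8]  turn y -89.8 | turn-first d [102.3   6.8 121.1] tilt [ 0.005 -1.    -0.005]
```

View pics/w17.png

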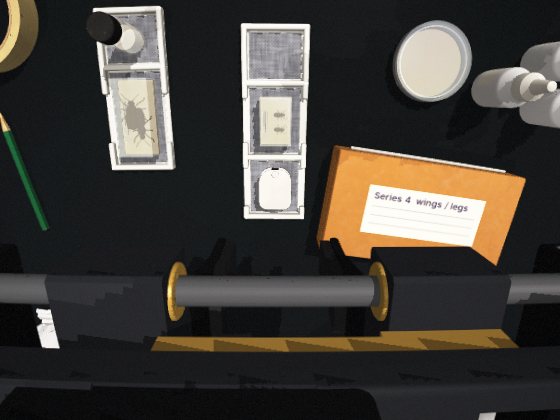

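Call:
arm_command --targets '[[[-0.018, 0, 0.015, 0, 0, 0], [-0.028, 0, 0.024, 0, 0, 0], [-0.028, 0, 0.024, 0, 0, 0], [-0.028, 0, 0.024, 0, 0, 0], [-0.018, 0, 0.015, 0, -5, 0], [-0.005, 0, 0.005, 0, -7, 0], [0, 0, 0, 0, -7, 0], [0, 0, 0, 0, -7, 0], [0, 0, 0, 0, -7, 0], [0, 0, 0, 0, -7, 0], [0, 0, 0, 0, -7, 0], [0, 0, 0, 0, -7, 0]]]' --hand 0.85

```text
time: 38.87
ee_pos: [0.4128, -0.2963, 0.1606]
eef_rot: [0.605, 0.367, -0.368, -0.604]
ft_force: [-0.5, 0.1, 0.1]
width: 0.0739
```

Call:
arm_command --targets '[[[0, 0, 0, 0, -7, 0], [0, 0, 0, 0, -7, 0], [0, 0, 0, 0, -7, 0], [0, 0, 0, 0, -7, 0], [0, 0, 0, 0, -7, 0], [0, 0, 0, 0, -4, 0]]]'

```text
time: 39.37
ee_pos: [0.4129, -0.2964, 0.1606]
eef_rot: [-0.447, -0.548, 0.548, 0.447]
ft_force: [0.3, -0.3, 0.3]
width: 0.0743
```

Run:
```python
from h import *
plan(.415,.093,.155,102)
```

```text
t39.4 pos [ 0.4129 -0.2964  0.1606] yaw 101.6 w 0.0743 F [ 0.3 -0.3  0.3] q [ 1.41  0.25 -0.98  1.81  0.22  1.2   2.14]
  shift-first tool d mm [380.9   5.2 -80.6]  turn y -0.4 | turn-first d [380.4   5.6 -83.1] tilt [-0.001 -1.     0.   ]
```

Call:
arm_command --targets '[[[0.018, 0, -0.004, 0, 0, 0], [0.032, 0, -0.007, 0, 0, 0], [0.038, 0, -0.008, 0, 0, 0], [0.038, 0, -0.008, 0, 0, 0], [0.038, 0, -0.008, 0, 0, 0], [0.038, 0, -0.008, 0, 0, 0], [0.038, 0, -0.008, 0, 0, 0], [0.038, 0, -0.008, 0, 0, 0], [0.038, 0, -0.008, 0, 0, 0], [0.034, 0, -0.007, 0, 0, 0], [0.021, 0, -0.004, 0, 0, 0], [0.008, 0, -0.002, 0, 0, 0]]]'

```text
time: 40.37
ee_pos: [0.4172, 0.0945, 0.1605]
eef_rot: [-0.448, -0.547, 0.548, 0.447]
ft_force: [-0.5, 0.0, 0.4]
width: 0.0738
```

Run:
```python
from h import *
from bench import vision,readout
plan(.421,.093,.0125,102)
s=readout.read_state(); c=vision.camera("wrist"); cv2.imwrite("pics/w18.png",c["pixels"]); print(proj(c,[[.421,.093,.06],[.421,.093,0],[.421-.0115,.093,0]],s))
```

```text
t40.4 pos [0.4172 0.0945 0.1605] yaw 101.5 w 0.0738 F [-0.5  0.   0.4] q [ 1.14 -0.02 -1.42  1.98 -0.02  1.16  1.5 ]
  shift-first tool d mm [ -1.9 148.   -3.4]  turn y -0.5 | turn-first d [ -2.2 148.   -3.4] tilt [-0.002 -1.    -0.001]
[[276.04067669 208.35690036]
 [276.41425291 191.07977263]
 [278.76218754 179.82237285]]
```

View pics/w18.png

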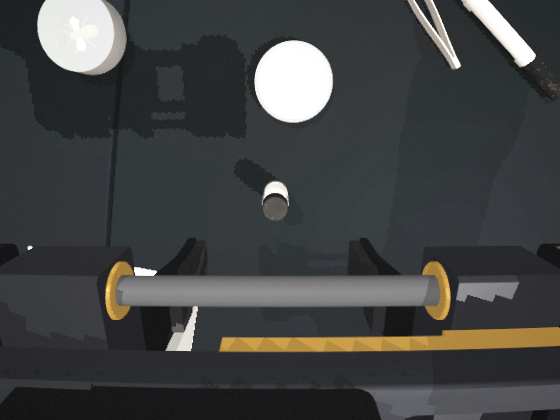

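Call:
arm_command --targets '[[[-0.002, 0.01, -0.003, 0, 0, 0], [0, 0.025, 0, 0, 0, 0], [0, 0.035, 0, 0, 0, 0], [0, 0.03, 0, 0, 0, 0], [0, 0.025, 0, 0, 0, 0], [0, 0.012, 0, 0, 0, 0], [0, 0.005, 0, 0, 0, 0], [0, 0, 0, 0, 0, 0], [0, 0, 0, 0, 0, 0]]]'

```text
time: 41.17
ee_pos: [0.4214, 0.0892, 0.0187]
eef_rot: [-0.449, -0.546, 0.547, 0.448]
ft_force: [-0.2, 1.0, 0.0]
width: 0.074
```

Run:
```python
from h import *
plan(.421,.093,.0125,102)
```

```text
t41.2 pos [0.4214 0.0892 0.0187] yaw 101.2 w 0.0740 F [-0.2  1.   0. ] q [ 0.77  0.38 -1.18  2.12  0.45  0.92  1.1 ]
  shift-first tool d mm [ 3.8  6.2 -0.4]  turn y -0.8 | turn-first d [ 3.8  6.2 -0.4] tilt [-0.001 -1.    -0.   ]
```

Call:
arm_command --targets '[[[0.0035, 0.003, 0, 0, 0, 0], [0, 0.003, 0, 0, 0, 0], [0, 0, 0, 0, 0, 0], [0, 0, 0, 0, 0, 0], [0, 0, 0, 0, 0, 0], [0, 0, 0, 0, 0, 0], [0, 0, 0, 0, 0, 0], [0, 0, 0, 0, 0, 0]]]' --hand 0.42 --grip_force 10

```text
time: 41.83
ee_pos: [0.4203, 0.0928, 0.0121]
eef_rot: [-0.449, -0.546, 0.547, 0.449]
ft_force: [-0.7, 0.4, -1.2]
width: 0.0374
```

Run:
```python
from h import *
from bench import vision,readout
plan(.421,.093,.0125,102)
s=readout.read_state(); c=vision.camera("wrist"); cv2.imwrite("pics/w19.png",c["pixels"])
```

```text
t41.8 pos [0.4203 0.0928 0.0121] yaw 101.2 w 0.0374 F [-0.7  0.4 -1.2] q [ 0.74  0.4  -1.17  2.12  0.47  0.91  1.08]
  shift-first tool d mm [ 0.1 -0.4 -0.8]  turn y -0.8 | turn-first d [ 0.1 -0.4 -0.8] tilt [-0.001 -1.     0.   ]
```

View pics/w19.png

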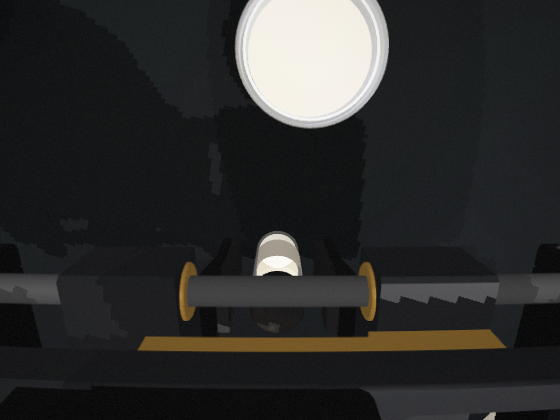

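Vial centred between the pads (u≈278). Close and lift.

Call:
arm_command --targets '[[[0, 0, 0, 0, 0, 0], [0, 0, 0, 0, 0, 0], [0, 0, 0, 0, 0, 0], [0, 0, 0, 0, 0, 0], [0, 0, 0, 0, 0, 0], [0, 0, 0, 0, 0, 0]]]' --hand 0 --grip_force 12

```text
time: 42.38
ee_pos: [0.4202, 0.0928, 0.012]
eef_rot: [-0.449, -0.546, 0.547, 0.449]
ft_force: [-0.9, 0.3, -0.4]
width: 0.0226
```

Call:
arm_command --targets '[[[0, -0.006, 0, 0, 0, 0], [0, -0.015, 0, 0, 0, 0], [0, -0.025, 0, 0, 0, 0], [0, -0.03, 0, 0, 0, 0], [0, -0.025, 0, 0, 0, 0], [0, -0.012, 0, 0, 0, 0], [0, -0.005, 0, 0, 0, 0], [0, 0, 0, 0, 0, 0]]]'

```text
time: 43.05
ee_pos: [0.4208, 0.0925, 0.1308]
eef_rot: [-0.45, -0.546, 0.547, 0.448]
ft_force: [0.6, 0.2, -0.6]
width: 0.0221
```

Run:
```python
from h import *
plan(.42,-.31,.14,102)
```

```text
t43.0 pos [0.4208 0.0925 0.1308] yaw 101.2 w 0.0221 F [ 0.6  0.2 -0.6] q [ 1.05  0.13 -1.4   2.01  0.15  1.11  1.35]
  shift-first tool d mm [-394.8   -8.3   78.9]  turn y -0.8 | turn-first d [-393.6   -9.2   84.5] tilt [-0.002 -1.    -0.001]
```

Call:
arm_command --targets '[[[-0.015, 0, 0.003, 0, 0, 0], [-0.028, -0.002, 0.006, 0, 0, 0], [-0.036, -0.002, 0.007, 0, 0, 0], [-0.038, -0.002, 0.008, 0, 0, 0], [-0.038, -0.002, 0.008, 0, 0, 0], [-0.038, 0, 0.008, 0, 0, 0], [-0.038, 0, 0.008, 0, 0, 0], [-0.038, 0, 0.008, 0, 0, 0], [-0.038, 0, 0.007, 0, 0, 0], [-0.038, 0, 0.007, 0, 0, 0], [-0.03, 0, 0.005, 0, 0, 0], [-0.018, 0, 0.003, 0, 0, 0]]]'

```text
time: 44.05
ee_pos: [0.4187, -0.3112, 0.136]
eef_rot: [-0.449, -0.545, 0.546, 0.451]
ft_force: [0.2, -0.1, -0.6]
width: 0.0227
```

Call:
arm_command --targets '[[[0, 0, 0, 0, 4, 0], [0, 0, 0, 0, 7, 0], [0, 0, 0, 0, 7, 0], [0, 0, 0, 0, 7, 0], [0, 0, 0, 0, 7, 0], [0, 0, 0, 0, 7, 0], [0, 0, 0, 0, 7, 0], [0, 0, 0, 0, 7, 0], [0, 0, 0, 0, 7, 0], [0, 0, 0, 0, 7, 0], [0, 0, 0, 0, 7, 0], [0, 0, 0, 0, 7, 0]]]'

```text
time: 45.05
ee_pos: [0.4196, -0.3072, 0.1364]
eef_rot: [-0.696, -0.121, 0.123, 0.697]
ft_force: [0.1, 1.0, -0.5]
width: 0.0224
```

Call:
arm_command --targets '[[[0, 0, 0, 0, 7, 0], [0, 0, 0, 0, 5, 0], [0, 0, 0, 0, 0, 0]]]'

```text
time: 45.3
ee_pos: [0.4197, -0.3072, 0.1366]
eef_rot: [-0.705, -0.049, 0.05, 0.706]
ft_force: [0.1, 0.2, 0.5]
width: 0.0224
```

Run:
```python
from h import *
plan(.5355,-.2657,.135,8.3)
```

```text
t45.3 pos [ 0.4197 -0.3072  0.1366] yaw 8.0 w 0.0224 F [0.1 0.2 0.5] q [ 1.25  0.26 -0.8   1.81  0.21  1.16  0.53]
  shift-first tool d mm [120.5   1.4  25. ]  turn y -0.3 | turn-first d [120.6   1.6  24.4] tilt [-0.002 -1.     0.001]
```

Call:
arm_command --targets '[[[0.012, 0, 0.003, 0, 0, 0], [0.025, 0, 0.005, 0, 0, 0], [0.03, 0, 0.006, 0, 0, 0], [0.027, 0, 0.006, 0, 0, 0], [0.017, 0, 0.003, 0, 0, 0], [0.008, 0, 0.001, 0, 0, 0], [0, 0, 0, 0, 0, 0]]]'

```text
time: 45.88
ee_pos: [0.5355, -0.2654, 0.1369]
eef_rot: [-0.705, -0.052, 0.053, 0.706]
ft_force: [-0.1, 0.2, -0.1]
width: 0.0222
```

Run:
```python
from h import *
from bench import vision,readout
plan(.5355,-.2657,.0165,8.3)
s=readout.read_state(); c=vision.camera("wrist"); cv2.imwrite("pics/w20.png",c["pixels"]); print(proj(c,[[.5355,-.2657,.004]],s))
```

```text
t45.9 pos [ 0.5355 -0.2654  0.1369] yaw 8.5 w 0.0222 F [-0.1  0.2 -0.1] q [ 1.01  0.45 -0.79  1.61  0.33  1.23  0.3 ]
  shift-first tool d mm [ 1.000e-01  1.204e+02 -4.000e-01]  turn y 0.2 | turn-first d [ -0.  120.4  -0.3] tilt [-0.001 -1.     0.001]
[[277.0029006  194.36986602]]
```

View pics/w20.png

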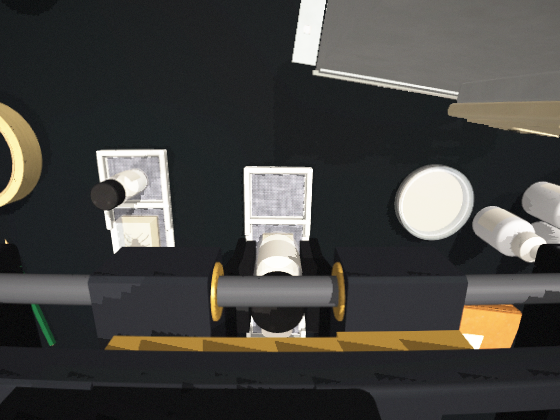

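Call:
arm_command --targets '[[[0, 0.01, 0, 0, 0, 0], [0, 0.022, 0, 0, 0, 0], [0, 0.03, 0, 0, 0, 0], [0, 0.025, 0, 0, 0, 0], [0, 0.013, 0, 0, 0, 0], [0, 0.006, 0, 0, 0, 0], [0, 0, 0, 0, 0, 0], [0, 0, 0, 0, 0, 0]]]'

```text
time: 46.6
ee_pos: [0.5348, -0.2676, 0.0331]
eef_rot: [0.706, 0.051, -0.05, -0.705]
ft_force: [-0.7, -0.1, 0.9]
width: 0.0226
```

Run:
```python
from h import *
plan(.5355,-.2657,.0163,8.3)
```

```text
t46.6 pos [ 0.5348 -0.2676  0.0331] yaw 8.2 w 0.0226 F [-0.7 -0.1  0.9] q [ 0.97  0.56 -0.74  1.7   0.43  1.05  0.23]
  shift-first tool d mm [ 0.9 16.8  1.8]  turn y -0.1 | turn-first d [ 0.9 16.8  1.7] tilt [ 0.001 -1.    -0.001]
```

Call:
arm_command --targets '[[[0.001, 0.006, 0.002, 0, 0, 0], [0, 0.005, 0, 0, 0, 0], [0, 0.004, 0, 0, 0, 0], [0, 0.0015, 0, 0, 0, 0], [0, 0, 0, 0, 0, 0], [0, 0, 0, 0, 0, 0]]]'

```text
time: 47.1
ee_pos: [0.5353, -0.265, 0.016]
eef_rot: [0.706, 0.051, -0.051, -0.705]
ft_force: [-1.9, 0.6, 4.4]
width: 0.0224
```

Run:
```python
from h import *
from bench import vision
plan(.5355,-.2657,.0163,8.3)
t=vision.camera("side"); cv2.imwrite("pics/s21.png",cv2.resize(t["pixels"][90:240,220:400],None,fx=4,fy=4,interpolation=cv2.INTER_CUBIC))
```

```text
t47.1 pos [ 0.5353 -0.265   0.016 ] yaw 8.2 w 0.0224 F [-1.9  0.6  4.4] q [ 0.95  0.58 -0.73  1.71  0.45  1.02  0.21]
  shift-first tool d mm [ 0.1 -0.3 -0.8]  turn y -0.1 | turn-first d [ 0.1 -0.3 -0.8] tilt [-0.    -1.    -0.001]
```

View pics/s21.png

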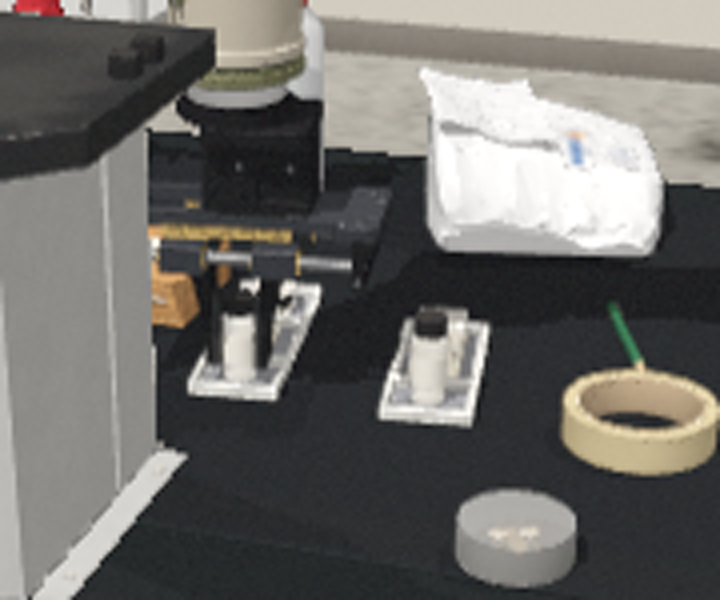

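Vial on the floor of its bay (light contact). Release and rise.

Call:
arm_command --targets '[[[0, 0, 0, 0, 0, 0], [0, 0, 0, 0, 0, 0], [0, 0, 0, 0, 0, 0], [0, 0, 0, 0, 0, 0], [0, 0, 0, 0, 0, 0]]]' --hand 0.6

```text
time: 47.57
ee_pos: [0.5352, -0.265, 0.0156]
eef_rot: [0.705, 0.051, -0.051, -0.705]
ft_force: [0.4, 0.0, 0.2]
width: 0.0473
```

Call:
arm_command --targets '[[[0, -0.01, 0, 0, 0, 0], [0, -0.02, 0, 0, 0, 0], [0, -0.03, 0, 0, 0, 0], [0, -0.035, 0, 0, 0, 0], [0, -0.03, 0, 0, 0, 0], [0, -0.015, 0, 0, 0, 0], [-0.02, 0, -0.015, 0, 0, 0], [-0.03, 0, -0.025, 0, 0, 0], [-0.03, 0, -0.025, 0, 0, 0], [-0.03, 0, -0.025, 0, 0, 0], [-0.015, 0, -0.02, 0, 0, 0], [0, 0, 0, 0, 0, 0]]]'

```text
time: 48.57
ee_pos: [0.4227, -0.3978, 0.1562]
eef_rot: [0.707, 0.047, -0.048, -0.704]
ft_force: [0.5, -0.4, -0.7]
width: 0.0523
```

Run:
```python
from h import *
from bench import vision
plan(.5355,-.2657,.0163,8.3)
for n in ("side","top","wrist"):
    t=vision.camera(n)["pixels"]
    b={"side":(130,280,220,400),"top":(130,280,320,470),"wrist":(0,420,0,560)}[n]
    k=t[b[0]:b[1],b[2]:b[3]]; f=min(800/k.shape[1],600/k.shape[0]); cv2.imwrite(f"pics/{n}22.png",cv2.resize(k,None,fx=f,fy=f,interpolation=cv2.INTER_CUBIC))
```

```text
t48.6 pos [ 0.4227 -0.3978  0.1562] yaw 7.7 w 0.0523 F [ 0.5 -0.4 -0.7] q [ 1.29  0.38 -0.75  1.64  0.27  1.24  0.61]
  shift-first tool d mm [129.8 139.3 116.1]  turn y -0.6 | turn-first d [130.7 139.9 114.4] tilt [-0.002 -1.    -0.003]
```

View pics/side22.png

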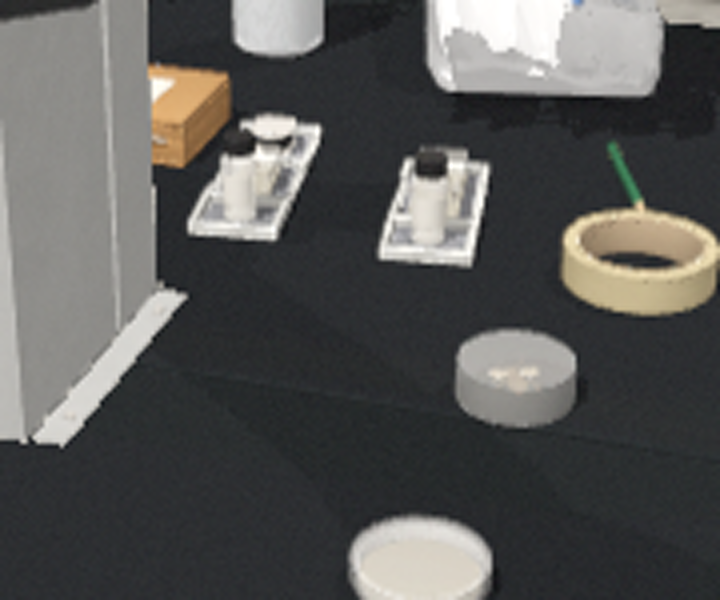

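View pics/top22.png

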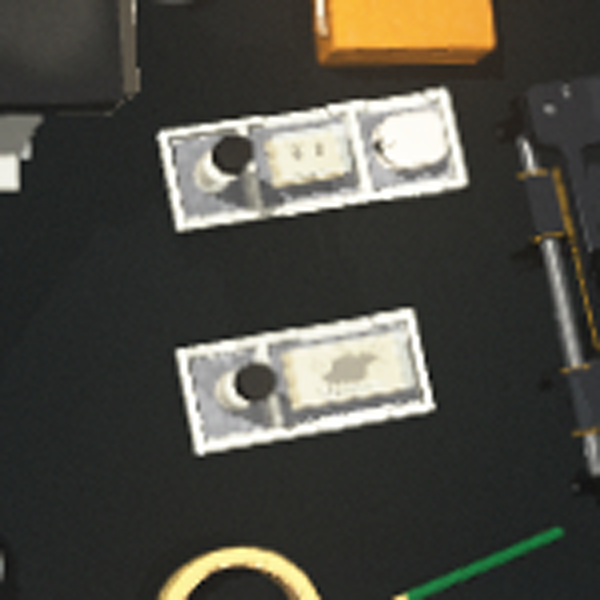

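View pics/wrist22.png

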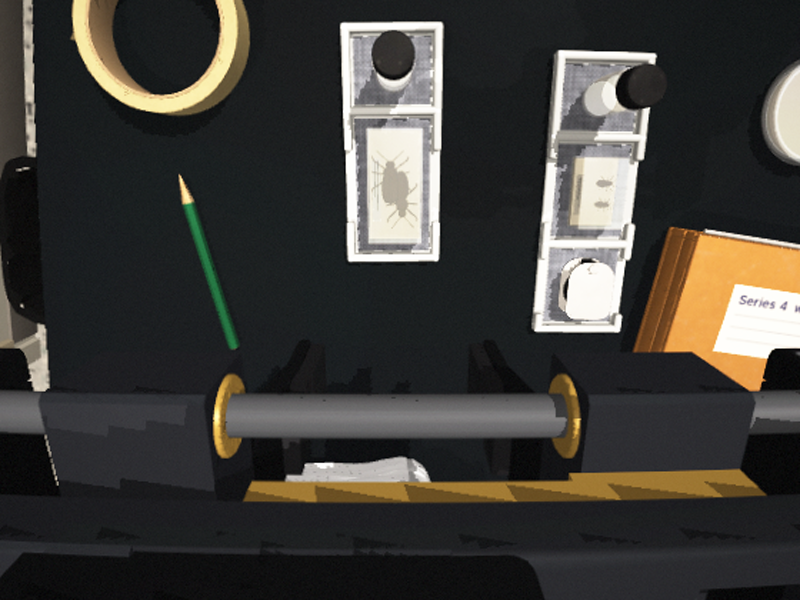

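The last pictures show every piece lying flat or standing inside its bay, with the gripper clear. I'm handing the job in.

Run:
```python
from bench import r
print(r.close_job())
```

```text
the job is handed in; nothing more can be done
None
```

Both kits are made up and the job is handed in, at about 49 s of the 149 s allowed. I went in the order you gave: large block and one vial into the two-bay tray, then small block, loupe and the other vial into the three-bay tray.

- **Final check:** the side, top and wrist pictures show both blocks and the loupe lying flat, right way up, clear of the bay walls, and both vials standing. The round disc and petri dish were not moved, and the gripper was clear of everything. After handing in there was no verdict and no further look.
- **Forces:** the largest wrist-force component I saw was about 5 N, at the set-downs of the small block, the loupe and the second vial. I only read the force between moves.
- **Disagreements, all small:** the wrist camera put the trays 1–3 mm from where the top camera had them, and the first vial about 4 mm from the side-camera estimate. I aimed between the tray readings, and centred the gripper on each vial before closing.
- **Joint range:** joint 3 came close to its limit on the left-side picks, reaching about -1.42 against -1.47, but never passed it in any reading I took.

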